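Gauge the turned sleeves from the keeper rack

ROBOT

A 7-joint arm with a two-finger parallel gripper is mounted at the origin on the work surface. World frame = base frame: x ahead of the robot, y to its left, z up, the work surface at z = 0. Lengths are in m, angles in rad, forces in N, time in s.
With the tool pointing down it reaches from about 0.425 to 1.025 m from the base axis. Payload 3.6 kg.
Tool frame: the origin (TCP) lies midway between the tips of the shut fingers; the grasp point (between the pads) lies 19 mm behind it (arm.grip_depth is the distance from the TCP to the grasp point, in m); z points along the fingers, y is the line along which they close (so a half turn about z gives the same grasp; the last joint's range is limited). The gripper opens to 85 mm and grips with 20 to 120 N. Pads are 22 mm wide; open, the fingers measure 114 mm over their backs; the gripper's body (76 mm by 85 mm) begins 54 mm behind the grasp point. The pads swing forward as they close: fully open they stand 13 mm farther back than shut.
Start: joints at [1.202, 0.591, 0.048, 1.609, -0.033, 0.943, -0.034], TCP at [0.197, -0.698, 0.231] pointing down, gripper open.
Joint ranges: [-2.69, 2.69], [-0.47, 2.24], [-1.27, 1.36], [0.19, 2.51], [-1.53, 4.68], [0.08, 2.07], [-3.09, 3.09]. Speed limits (rad/s): [2.57, 2.57, 3.14, 3.14, 3.14, 3.14, 3.14].

INTERFACE

Orientations are given as a unit quaternion [x, y, z, w].
In Python, from bench import arm gives the robot as it stands. The module is installed in compiled form; this text tells all that it offers.
- The arm moves only by the shell command python3 -m pendant 'ROWS' [FORCE]. ROWS is JSON, a list of rows, each a list of 5 numbers: the shift along the tool's x, y, z in cm, then the turn about the tool's z in degrees, then the finger opening in cm, from 0 to 8.54. In form: [[x, y, z, yaw, gripper], ...]. A call has 1 to 12 rows; each row shifts and turns the commanded pose from where the row before left it, along the tool's axes as they then stand; what a row does not reach is not made up. A row lasts 1/12 s, in which the tool goes at most 41.7 mm and 7.16 degrees, less where a joint would pass 70% of its speed; a pose out of reach is approached as far as the arm can. A call is refused whole if a number of a shift passes 4.17 or a number of a turn 7.16, either way. A call with a gripper value outside its range is refused whole. The fingers move at their own pace and stop on an object; FORCE is the grip in N (left out, the last holds). Time passes only in rows, so rows that do not move let the fingers close. It gives the time, the measured TCP pose, the force, the opening and the grip force at its end, in the units of the state.
- arm.get_state(): the state, without advancing time (a new reading comes with each control period).
- arm.get_image(name): name is "scene" or "side" or "wrist"; returns a dict with "pixels" (480x640x3 uint8, red, green, blue), "fovy" (degrees; the focal length in pixels is half the picture's height over the tangent of half this angle, whatever the lens; pixels are square), "cx", "cy" (the principal point, pixels), "rvec" (rotation vector, rad) and "tvec" (3), from world to camera coordinates, as OpenCV has them. Camera axes: x right, y down, z forward; pixel columns grow to the right and rows downward; lengths in m; the calibration is good to about 2 mm. A picture is of the moment at which its call begins. There is no depth.
- arm.hand_in(): hands the job in; it is judged then, once.
The state is a dict: "clock": time; "joints": joint angles; "qvel": joint speeds; "tau": joint torques, N m; "tool_pos": TCP position; "orientation": TCP orientation; "ft_force": force on the tool from outside, world axes, zero at the start; "ft_torque": the same for the moment, N m; "finger_gap": finger opening in m; "grasp_force": force on a finger pad.
Only numpy, scipy, OpenCV 4.12 (cv2) and the standard library are available. Lean on these libraries where they do the work, as an engineer would, in place of code of your own. Each camera call takes 0.05 s, during which the arm holds its last target. There are 200 camera calls.

TASK

Check the sleeves hanging on the blue rack one at a time, in the order steel, brass, black (one may be missing): press down the yellow tab of its hook until the sprung keeper flips open, lift the sleeve off straight up, and slide it gently, upright as it hung, down the gauge pin as far as it will go without forcing it. A sleeve that goes fully home onto the gauge's base is good and is stood upright in the green tray; one that stops partway at the step is undersize and is stood upright in the red tray. When all are sorted, put the orange dust cap right down over the gauge pin, and leave the other things on the bench alone.

Things in the scene. Friction and masses are not known exactly. Their poses are not given: they have to be found in the camera images.
- sleeve_steel: flanged sleeve, bright steel: tube 40 mm in outer diameter, 78 mm long, with a collar (60 mm across, 8 mm thick) 40 to 48 mm above its lower end and a 30 mm neck above that to grip; 0.3 kg. Origin: centre of the lower end; z up the bore. Through bore full size (26 mm) or undersize (22.5 mm): only the gauge tells. Hangs on one of the hooks, or is absent (None)
- sleeve_brass: flanged sleeve, yellow brass: tube 40 mm in outer diameter, 78 mm long, with a collar (60 mm across, 8 mm thick) 40 to 48 mm above its lower end and a 30 mm neck above that to grip; 0.3 kg. Origin: centre of the lower end; z up the bore. Through bore full size (26 mm) or undersize (22.5 mm): only the gauge tells. Hangs on one of the hooks, or is absent (None)
- sleeve_black: flanged sleeve, black plastic: tube 40 mm in outer diameter, 78 mm long, with a collar (60 mm across, 8 mm thick) 40 to 48 mm above its lower end and a 30 mm neck above that to grip; 0.3 kg. Origin: centre of the lower end; z up the bore. Through bore full size (26 mm) or undersize (22.5 mm): only the gauge tells. Hangs on one of the hooks, or is absent (None)
- hook_1 (a point): two-prong hook 1 of the fixed blue rack (1 at its -y end, 3 at +y, 110 mm apart): where a hanging sleeve's lower end centre is, 80 mm above the bench; axes as the rack's. Prongs point to its -x, upper faces 120 mm above the bench, with 10 mm upturned ends: a sleeve hangs by its collar with about 1.5 mm of play and comes off only straight up
- keeper_1 (a joint): sprung steel keeper of hook 1, its claw over the rear (+x) of the sleeve's collar: 0 shut, 0.8 rad fully open (claw swung back). Over-centre spring: the tab takes about 7 N at first, then less; let go before 0.4 rad it springs shut, past 0.4 it flips fully open and stays. Lifting the sleeve does not open it
- tab_1 (a point): where to press the keeper of hook 1: on the upper face of its yellow tab (51 mm long, 22 mm wide), 42 mm behind (rack +x) its hinge and 70 mm behind the sleeve's axis, moving with the keeper. Shut: tab level, 120.5 mm above the bench. Pressing straight down here by 22 mm takes the keeper past 0.4 rad; there is free room below
- hook_2 (a point): two-prong hook 2 of the fixed blue rack (1 at its -y end, 3 at +y, 110 mm apart): where a hanging sleeve's lower end centre is, 80 mm above the bench; axes as the rack's. Prongs point to its -x, upper faces 120 mm above the bench, with 10 mm upturned ends: a sleeve hangs by its collar with about 1.5 mm of play and comes off only straight up
- keeper_2 (a joint): sprung steel keeper of hook 2, its claw over the rear (+x) of the sleeve's collar: 0 shut, 0.8 rad fully open (claw swung back). Over-centre spring: the tab takes about 7 N at first, then less; let go before 0.4 rad it springs shut, past 0.4 it flips fully open and stays. Lifting the sleeve does not open it
- tab_2 (a point): where to press the keeper of hook 2: on the upper face of its yellow tab (51 mm long, 22 mm wide), 42 mm behind (rack +x) its hinge and 70 mm behind the sleeve's axis, moving with the keeper. Shut: tab level, 120.5 mm above the bench. Pressing straight down here by 22 mm takes the keeper past 0.4 rad; there is free room below
- hook_3 (a point): two-prong hook 3 of the fixed blue rack (1 at its -y end, 3 at +y, 110 mm apart): where a hanging sleeve's lower end centre is, 80 mm above the bench; axes as the rack's. Prongs point to its -x, upper faces 120 mm above the bench, with 10 mm upturned ends: a sleeve hangs by its collar with about 1.5 mm of play and comes off only straight up
- keeper_3 (a joint): sprung steel keeper of hook 3, its claw over the rear (+x) of the sleeve's collar: 0 shut, 0.8 rad fully open (claw swung back). Over-centre spring: the tab takes about 7 N at first, then less; let go before 0.4 rad it springs shut, past 0.4 it flips fully open and stays. Lifting the sleeve does not open it
- tab_3 (a point): where to press the keeper of hook 3: on the upper face of its yellow tab (51 mm long, 22 mm wide), 42 mm behind (rack +x) its hinge and 70 mm behind the sleeve's axis, moving with the keeper. Shut: tab level, 120.5 mm above the bench. Pressing straight down here by 22 mm takes the keeper past 0.4 rad; there is free room below
- gauge: fixed stepped gauge: red base 100 x 100 x 20 mm with an upright steel pin. Origin: centre of the underside on the bench
- gauge_seat (a point): foot of the gauge pin, on the base, z up. Pin: 24 mm in diameter for the lower 32 mm, a 2.5 mm tapered step, then a 19 mm pilot with a coned top, 72 mm above the base. A full-size sleeve slides down until its lower end is on the base; an undersize one stops on the step with its lower end about 33 mm above the base
- cap: loose orange dust cap, an upside-down cup: 48 mm outer diameter, 38 mm bore open below and 77 mm deep, 82 mm high, with a foot ring 68 mm across and 6 mm high; 0.12 kg. Origin: centre of its lower end; stands upright on the bench. On the gauge it goes right over the pin and its foot rests on the base
- tray_green_in (a point): centre of the inner floor, 5 mm above the bench, of the fixed green plastic tray: 110 mm (its x) by 190 mm (its y) outside, walls 5 mm thick and 25 mm high; room for two sleeves in a row along its y
- tray_red_in (a point): centre of the inner floor, 5 mm above the bench, of the fixed red plastic tray: 110 mm (its x) by 190 mm (its y) outside, walls 5 mm thick and 25 mm high; room for two sleeves in a row along its y
- jaw_a: bystander: steel lathe jaw block 110 x 40 x 45 mm; origin at its underside; leave alone
- jaw_b: bystander: bright lathe jaw block 90 x 40 x 45 mm; origin at its underside; leave alone
- jaw_c: bystander: steel lathe jaw block 120 x 40 x 45 mm; origin at its underside; leave alone
- spanner: bystander: spanner 170 mm long, lying; origin at its underside; leave alone
- spray: bystander: white spray bottle with a red head, 170 mm high; origin at its underside; leave alone
- chuck_key: bystander: T-shaped chuck key 130 mm long, lying; origin at its underside; leave alone
- swarf_tin: bystander: open aluminium tin, 70 mm across, 60 mm high; origin at its underside; leave alone
There are look-alikes about, which are no part of the job. Of the things like the cap, leave any that is pink, purple or turquoise; of the rest the smaller one is meant.

How it is judged:
By the outcome, as a careful person would: the job done as asked, in the order asked, and still so for the second after the job is handed in, with the robot touching nothing.
Of sleeve_steel, sleeve_brass, sleeve_black only 2 to 3 are there at a start; the rules pass over those that are not, and their reading is None.
At some moment in a run one of cap may be knocked a few centimetres aside while the robot is not near it.
It also fails if it takes over 210 s, if anything falls off the work surface, if the arm or the gripper's body presses on something with over 40 N, if the wrist force passes 120 N, or if a joint passes its speed limit or range.

## Working session

There is one attempt and no reset: what is moved stays moved. The work goes in short steps, Python scripts to look and compute and a shell command to move; the robot and the scene stay as the last step left them, time stands still between calls to the robot, and variables do not carry over. Pictures are saved under pics/ and viewed, at most 14 in all, crops included, and the job is handed in when it is done.

```bash
mkdir -p pics; python3 - <<'E'
from bench import arm
import cv2,pickle
d={}
for n in("scene","side","wrist"):
    im=arm.get_image(n); d[n]=im
    cv2.imwrite(f"pics/{n}0.png",im["pixels"][:,:,::-1])
    print(n,im["fovy"],im["cx"],im["cy"],im["rvec"],im["tvec"])
pickle.dump(d,open("d0.pkl","wb"))
s=arm.get_state();print(s)
E
```

```text
scene 45.436807611020114 323.8927814175941 240.15887144158486 [ 1.89305132  1.43334429 -0.65378406] [-0.21675503 -0.24105605  1.85588101]
side 54.52432507369308 318.79652636328325 239.54536574658073 [ 0.27658041 -2.66556415  1.40079621] [0.53464584 0.09717323 1.10345685]
wrist 71.87834929439735 323.8684570302939 238.56746049964883 [-2.28788052  1.72875632  0.28634897] [-0.72358358 -0.04019222  0.38060562]
{'clock': 0.15, 'joints': array([ 1.20146017,  0.59191994,  0.04833438,  1.60952353, -0.03325907,
        0.94273393, -0.03368753]), 'qvel': array([-0.00096613, -0.00403623,  0.00182406, -0.00433762, -0.00020046,
        0.00187262, -0.00127401]), 'tau': array([ 3.22287342e-03, -5.49247885e+01,  1.54942486e+00, -1.98454660e+01,
        9.50649526e-03,  5.66249815e-03, -2.29573885e-06]), 'tool_pos': array([ 0.19726669, -0.69697278,  0.23039739]), 'orientation': array([ 9.90497343e-01,  1.37528981e-01, -1.94076434e-04, -8.69006219e-04]), 'ft_force': array([-0.75848398,  0.04665214, -0.88036506]), 'ft_torque': array([ 0.01014083,  0.0356161 , -0.0016205 ]), 'grasp_force': 0.0, 'finger_gap': 0.08534547237179935}
```

View pics/scene0.png

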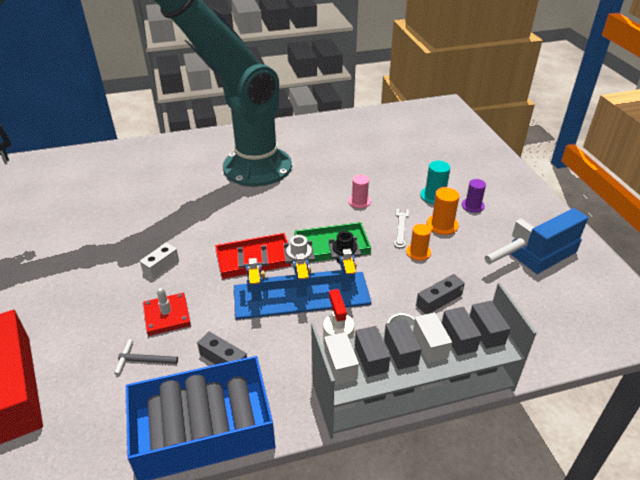

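View pics/side0.png

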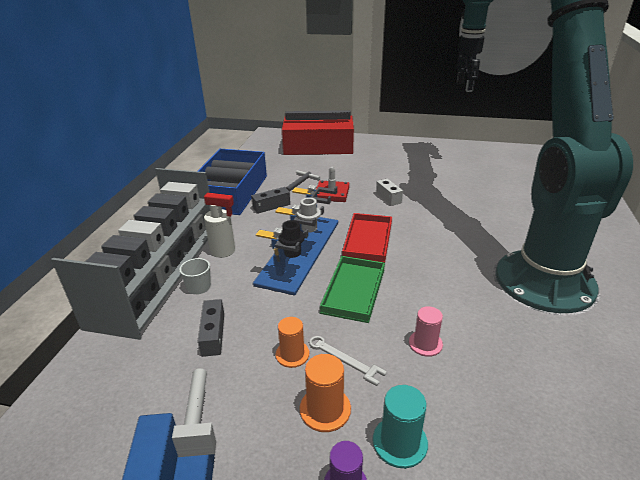

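The scene view shows steel on the middle hook (298,245) and black on hook 3 (345,242); hook 1 (255,262) is empty, so brass looks absent. The gauge is at (165,305), the small orange cap at (420,240), and the larger orange look-alike at (445,212). The side view agrees.

```bash
cat >h.py <<'E'
import numpy as np,cv2
from bench import arm
def cam(im):
    f=240/np.tan(np.radians(im["fovy"])/2)
    K=np.array([[f,0,im["cx"]],[0,f,im["cy"]],[0,0,1]]);R=cv2.Rodrigues(np.array(im["rvec"]))[0];return K,R,np.array(im["tvec"]).ravel()
def ray(im,uv):
    K,R,t=cam(im);uv=np.atleast_2d(np.array(uv,float));d=(np.linalg.inv(K)@np.c_[uv,np.ones(len(uv))].T).T@R
    return -R.T@t,d
def plane(im,uv,z):
    c,d=ray(im,uv);return c+d*((z-c[2])/d[:,2])[:,None]
def proj(im,P):
    K,R,t=cam(im);p=(R@np.atleast_2d(P).T).T+t;p=p@K.T;return p[:,:2]/p[:,2:]
def tri(a,ua,b,ub):
    A=np.zeros((3,3));B=np.zeros(3);l=[]
    for im,u in((a,ua),(b,ub)):
        c,d=ray(im,u);d=d[0]/np.linalg.norm(d[0]);M=np.eye(3)-np.outer(d,d);A+=M;B+=M@c;l.append((c,M))
    p=np.linalg.solve(A,B);return p,[np.linalg.norm(M@(p-c)) for c,M in l]
def blobs(im,lo,hi,amin=15):
    h=cv2.cvtColor(im["pixels"],cv2.COLOR_RGB2HSV);m=cv2.inRange(h,lo,hi)
    n,L,s,c=cv2.connectedComponentsWithStats(m,connectivity=8)
    return [(s[i].tolist(),c[i].round(1).tolist(),(L==i)) for i in range(1,n) if s[i][4]>=amin]
E
python3 - <<'E'
from h import *
import pickle
np.set_printoptions(precision=4,suppress=True)
d=pickle.load(open("d0.pkl","rb"))
for n in("scene","side"):
    im=d[n];print(n)
    for s,c,m in blobs(im,(22,150,120),(32,255,255),12): print(" yel",s,c,plane(im,c,.1205)[0])
    for s,c,m in blobs(im,(10,180,120),(18,255,255),60): 
        print(" org",s,c,plane(im,c,.04)[0])
    for nm,lo,hi in(("green",(50,120,40),(70,255,255)),("redd",(0,180,60),(4,255,255)),("blue",(100,150,60),(115,255,255))):
        for s,c,m in blobs(im,lo,hi,300):
            cn=cv2.findContours(m.astype(np.uint8),0,1)[0][0]
            P=plane(im,cn[:,0,:],.025 if nm!="blue" else 0.01)[:,:2].astype(np.float32);r=cv2.minAreaRect(P)
            if .2<r[0][0]<1.1: print(" ",nm,s,c,np.array(r[0]),np.array(r[1]),round(r[2],1))
sc=d["scene"]["pixels"];sd=d["side"]["pixels"]
a=cv2.resize(sc[215:340,130:380],None,fx=3.2,fy=3.2,interpolation=2)
b=cv2.resize(sd[155:300,230:410],None,fx=3.2,fy=3.2,interpolation=2)
cv2.imwrite("pics/c1.png",a[:,:,::-1]);cv2.imwrite("pics/c2.png",b[:,:,::-1])
E
```

```text
scene
 yel [344, 258, 11, 15, 115] [348.9, 265.7] [0.6505 0.1009 0.1205]
 yel [296, 264, 12, 14, 122] [301.6, 270.5] [ 0.6365 -0.0082  0.1205]
 yel [249, 267, 10, 16, 122] [253.6, 275.4] [ 0.6227 -0.1169  0.1205]
 org [603, 13, 37, 44, 1002] [622.9, 32.7] [-0.5712  1.808   0.04  ]
 org [562, 144, 78, 88, 2102] [603.8, 185.1] [0.4412 0.9679 0.04  ]
 org [430, 189, 29, 46, 793] [443.6, 215.9] [0.4485 0.4445 0.04  ]
 org [407, 228, 23, 32, 461] [418.9, 246.3] [0.5488 0.3279 0.04  ]
  green [295, 223, 76, 38, 1171] [333.7, 238.6] [0.453  0.1212] [0.1871 0.1301] 85.8
  redd [216, 233, 75, 45, 1691] [251.1, 253.8] [ 0.4474 -0.0908] [0.1299 0.1872] 0.1
  redd [330, 290, 16, 31, 300] [337.5, 304.5] [0.675  0.0661] [0.0297 0.0959] 88.7
  redd [144, 293, 46, 43, 1158] [166.1, 314.8] [ 0.5933 -0.3263] [0.1095 0.0962] 2.5
  redd [0, 310, 42, 133, 3705] [15.6, 379.1] [ 0.6616 -0.6395] [0.3575 0.0739] 7.3
  blue [512, 208, 76, 65, 2493] [552.7, 240.7] [0.5886 0.7204] [0.1272 0.3036] 17.7
  blue [234, 257, 137, 62, 4386] [298.4, 293.5] [ 0.5738 -0.    ] [0.326  0.1752] 82.8
  blue [126, 356, 149, 124, 8099] [197.9, 423.8] [ 0.8713 -0.2846] [0.2278 0.2795] 0.1
side
 org [279, 317, 24, 18, 247] [290.2, 325.1] [0.5401 0.2992 0.04  ]
 org [276, 332, 33, 35, 197] [296.0, 357.0] [0.5073 0.3777 0.04  ]
 org [306, 354, 38, 30, 710] [323.9, 368.1] [0.4507 0.3929 0.04  ]
 org [300, 383, 51, 48, 413] [330.4, 416.5] [0.4195 0.4891 0.04  ]
  green [321, 256, 64, 63, 2273] [353.9, 287.4] [0.4355 0.1291] [0.1994 0.1113] 86.0
  redd [283, 116, 70, 16, 568] [316.9, 124.8] [ 0.7378 -0.8543] [0.2907 0.1432] 16.8
  redd [343, 213, 49, 44, 1329] [367.4, 236.9] [ 0.4309 -0.0867] [0.1884 0.1093] 89.8
  blue [198, 149, 69, 66, 1575] [240.0, 176.3] [ 0.9379 -0.3575] [0.2456 0.446 ] 0.5
  blue [254, 218, 84, 74, 1355] [302.6, 258.2] [ 0.5989 -0.0028] [0.3273 0.1095] 82.7
  blue [123, 413, 86, 67, 3214] [159.4, 453.6] [0.6697 0.5741] [0.1284 0.1239] 17.1
```

View pics/c1.png

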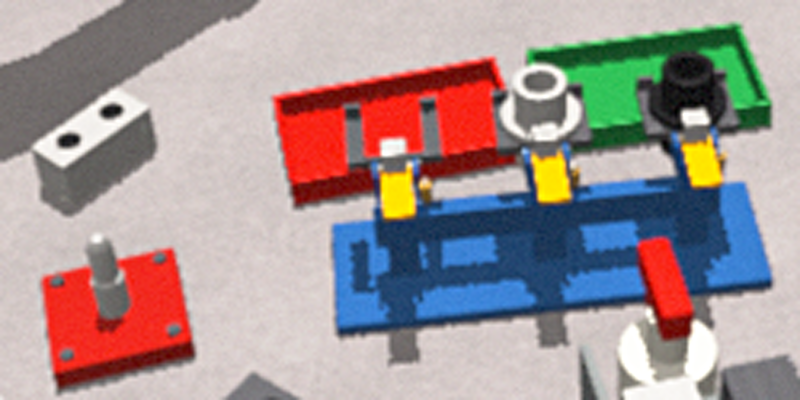

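View pics/c2.png

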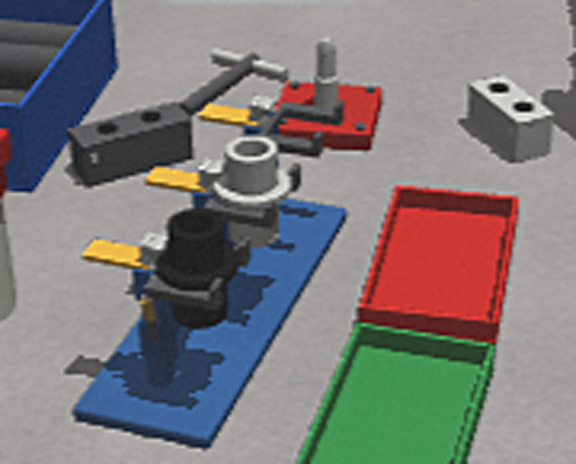

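The crops show steel's bore centre at about scene (298.8,240) and side (308.8,202), and black's at (345,237) and (289.4,224.4). The pin top is at (160,290) and (332,169).

```bash
python3 - <<'E'
from h import *
import pickle
np.set_printoptions(precision=4,suppress=True)
d=pickle.load(open("d0.pkl","rb"));A,B=d["scene"],d["side"]
for n,a,b,z in(("steel",(298.8,240),(308.8,202.2),.158),("black",(345,236.9),(289.4,224.4),.158),("pin",(160,289.5),(331.9,168),.092),("tab2",(301.6,270.5),(284.7,211),.1205),("tab3",(348.9,265.7),(265,234),.1205)):
    print(n,*tri(A,a,B,b),plane(A,a,z)[0],plane(B,b,z)[0])
# gauge base top corners (c1) and tray inner
k=lambda l,o:[(x/3.2+o[0],y/3.2+o[1]) for x,y in l]
G=plane(A,k([(43,280),(172,250),(190,345),(55,375)],(130,215)),.02);print(G,G.mean(0))
print(plane(A,k([(57,281),(160,257),(174,329),(66,354)],(130,215)),.02).mean(0))
T=plane(B,k([(399,186),(517,198),(495,334),(358,320)],(230,155)),.025);print(T,T.mean(0))
s=arm.get_state();import scipy.spatial.transform as t
print(t.Rotation.from_quat(s["orientation"]).as_matrix())
W=d["wrist"];K,R,tt=cam(W);print(-R.T@tt,R)
E
```

```text
steel [0.569  0.0024 0.1547] [np.float64(0.0005336010045949962), np.float64(0.0005336010045949936)] [0.5735 0.0018 0.158 ] [0.5674 0.0072 0.158 ]
black [0.5883 0.1093 0.1558] [np.float64(0.0009425560814622352), np.float64(0.0009425560814623992)] [0.5919 0.1088 0.158 ] [0.5869 0.1113 0.158 ]
pin [ 0.577  -0.3276  0.0881] [np.float64(7.816466413308173e-05), np.float64(7.816466413300809e-05)] [ 0.5811 -0.3271  0.092 ] [ 0.5754 -0.3199  0.092 ]
tab2 [ 0.6339 -0.0075  0.1176] [np.float64(0.00021324163584164848), np.float64(0.00021324163584172332)] [ 0.6365 -0.0082  0.1205] [ 0.6325 -0.0026  0.1205]
tab3 [0.6496 0.1018 0.1188] [np.float64(0.000722364955052785), np.float64(0.0007223649550527476)] [0.6505 0.1009 0.1205] [0.649  0.1051 0.1205]
[[ 0.5393 -0.3763  0.02  ]
 [ 0.534  -0.2805  0.02  ]
 [ 0.6334 -0.277   0.02  ]
 [ 0.6358 -0.372   0.02  ]] [ 0.5856 -0.3264  0.02  ]
[ 0.5787 -0.3266  0.02  ]
[[ 0.4823 -0.1808  0.025 ]
 [ 0.3779 -0.1798  0.025 ]
 [ 0.3767  0.0218  0.025 ]
 [ 0.4829  0.0239  0.025 ]] [ 0.43   -0.0787  0.025 ]
[[ 0.9622  0.2724 -0.0006]
 [ 0.2724 -0.9622  0.0017]
 [-0.0001 -0.0018 -1.    ]]
[ 0.2786 -0.6735  0.3726] [[ 0.2729 -0.962  -0.001 ]
 [-0.911  -0.2588  0.3211]
 [-0.3092 -0.0867 -0.947 ]]
```

```bash
cat >d.py <<'E'
# usage: d.py x y z psi_deg : remaining tool-axes shift (cm) and yaw (deg)
import sys
from h import *
from scipy.spatial.transform import Rotation as Ro
s=arm.get_state();R=Ro.from_quat(s["orientation"]).as_matrix();p=s["tool_pos"]
print("t %.2f"%s["clock"],"p",p.round(4),"psi %.2f"%np.degrees(np.arctan2(R[1,0],R[0,0])),"tilt",R[:2,2].round(4),"f",np.round(s["ft_force"],1),"gap %.4f gf %.1f"%(s["finger_gap"],s["grasp_force"]),"j",s["joints"].round(2))
if len(sys.argv)>4:
    t=np.array([float(v) for v in sys.argv[1:4]]);a=np.radians(float(sys.argv[4]))
    Rt=np.array([[np.cos(a),np.sin(a),0],[np.sin(a),-np.cos(a),0],[0,0,-1]])
    D=R.T@Rt;print("now cm",(R.T@(t-p)*100).round(2),"after-yaw cm",(Rt.T@(t-p)*100).round(2),"yaw %.2f"%np.degrees(np.arctan2(D[1,0],D[0,0])))
E
python3 -m pendant '[[0,0,-1,7,8.5],[0,0,-1,7,8.5],[0,0,-1,7,8.5],[0,0,-1,2.1,8.5]]'
python3 -m pendant '[[2.4,-3,0,0,8.5],[2.4,-3,0,0,8.5],[2.4,-3,0,0,8.5],[2.4,-3,0,0,8.5],[2.4,-3,0,0,8.5],[2.4,-3,0,0,8.5],[2.4,-3,0,0,8.5],[2.4,-3,0,0,8.5],[2.4,-3,0,0,8.5],[2.4,-3,0,0,8.5],[2.4,-3,0,0,8.5],[2.4,-3,0,0,8.5]]'
python3 -m pendant '[[2.4,-3,0,0,8.5],[2.4,-3,0,0,8.5],[0,0,0,0,8.5],[0,0,0,0,8.5],[0,0,0,0,8.5],[0,0,0,0,8.5]]'
python3 d.py 0.577 -0.327 0.25 -7.3
python3 - <<'E'
from h import *
import pickle
im=arm.get_image("wrist");pickle.dump(im,open("wg.pkl","wb"));cv2.imwrite("pics/wg.png",im["pixels"][:,:,::-1])
E
```

```text
clock: 0.48
tool_pos: [0.1975, -0.6972, 0.2711]
orientation: [0.998, -0.066, -0.0, -0.001]
ft_force: [0.5, -0.4, -0.3]
finger_gap: 0.0846
grasp_force: 0.0
clock: 1.48
tool_pos: [0.5297, -0.3754, 0.2711]
orientation: [0.998, -0.064, -0.0, -0.0]
ft_force: [0.7, -0.7, -0.1]
finger_gap: 0.0849
grasp_force: 0.0
clock: 1.98
tool_pos: [0.5825, -0.3254, 0.2711]
orientation: [0.998, -0.065, -0.001, 0.0]
ft_force: [-0.5, 0.3, 0.0]
finger_gap: 0.0847
grasp_force: 0.0
t 1.98 p [ 0.5825 -0.3254  0.2711] psi -7.45 tilt [-0.0014 -0.0009] f [-0.5  0.3  0. ] gap 0.0847 gf 0.0 j [ 0.37  0.48  0.1   1.71 -0.06  0.95 -1.21]
now cm [-0.52  0.23  2.11] after-yaw cm [-0.53  0.23  2.11] yaw -0.15
```

View pics/wg.png

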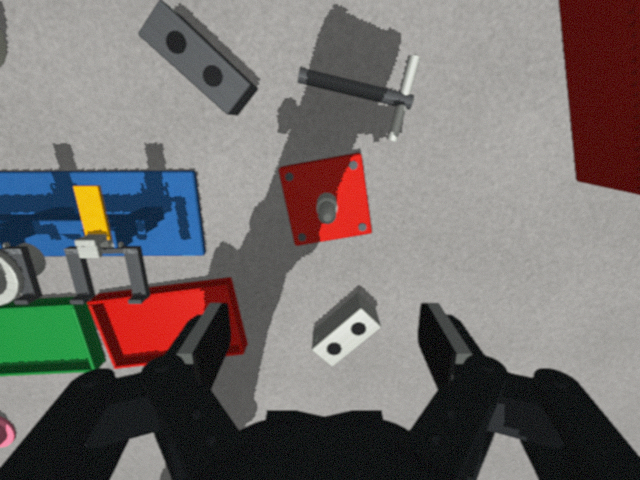

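The wrist view shows the gauge base at about (325,198) with its pin at (327,210), hook 1 and its tab at (90,210), and the red tray at (165,325).

```bash
python3 - <<'E'
from h import *
import pickle
np.set_printoptions(precision=4,suppress=True)
W=pickle.load(open("wg.pkl","rb"));c,_=ray(W,(0,0));print("cam",c)
h=cv2.cvtColor(W["pixels"],cv2.COLOR_RGB2HSV)
m=cv2.inRange(h,(0,150,80),(6,255,255))|cv2.inRange(h,(174,150,80),(180,255,255))
for q in cv2.findContours(m,0,1)[0]:
    if cv2.contourArea(q)>2000:
        for z in (.02,.025):
            r=cv2.minAreaRect(plane(W,q[:,0,:],z)[:,:2].astype(np.float32));print(z,cv2.boundingRect(q),np.array(r[0]),np.array(r[1]),r[2])
# grey pin inside the base
g=cv2.inRange(h,(0,0,0),(180,110,255))[175:228,305:350]
n,L,s,ce=cv2.connectedComponentsWithStats(g);print([(s[i].tolist(),(ce[i]+[305,175]).round(1)) for i in range(1,n) if s[i][4]>20])
print("seat pix",proj(W,[[.5790,-.3265,.02],[.5790,-.3265,.092]]))
for s,ce,_ in blobs(W,(22,150,120),(32,255,255),100): print("tab1",s,plane(W,ce,.1205))
a=cv2.resize(W["pixels"][140:255,270:385],None,fx=5,fy=5,interpolation=2);cv2.imwrite("pics/wgc.png",a[:,:,::-1])
E
```

```text
cam [ 0.6664 -0.3347  0.4133]
0.02 (87, 278, 160, 90) [ 0.4367 -0.0909] [0.1199 0.2004] 0.2619115710258484
0.025 (87, 278, 160, 90) [ 0.4396 -0.094 ] [0.1184 0.1978] 0.261938214302063
0.02 (279, 153, 93, 92) [ 0.5811 -0.3272] [0.0988 0.0975] 2.6255507469177246
0.025 (279, 153, 93, 92) [ 0.5822 -0.3273] [0.0975 0.0963] 2.625546932220459
0.02 (561, 0, 79, 156) [ 0.6803 -0.6408] [0.1638 0.0757] 11.56551742553711
0.025 (561, 0, 79, 156) [ 0.6801 -0.6369] [0.1618 0.0747] 11.5655517578125
[([11, 18, 22, 31, 518], array([326.3, 207.4]))]
seat pix [[325.6777 202.6053]
 [326.2145 218.3011]]
tab1 [74, 187, 35, 47, 1040] [[ 0.623  -0.1172  0.1205]]
```

View pics/wgc.png

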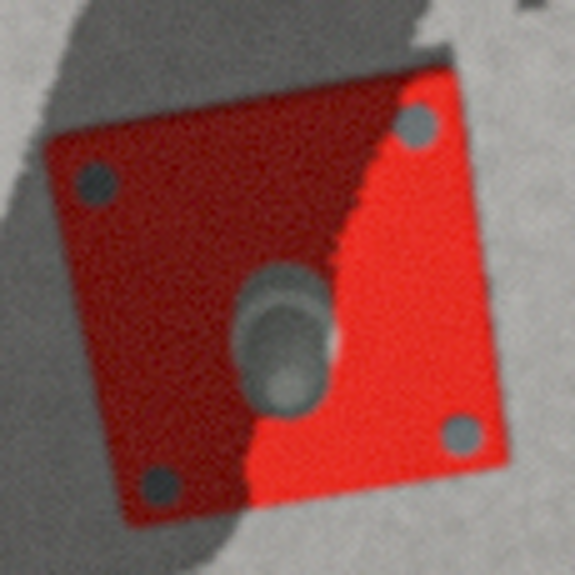

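```bash
python3 -m pendant '[[0,-4,0,0,8.5],[0,-4,0,0,8.5],[0,-4,0,0,8.5],[0,-4,0,0,8.5],[0,-4,0,0,8.5],[0,-4,0,0,8.5],[0,-4,0,0,8.5],[0,-4,0,0,4],[0,0,0,0,0],[0,0,0,0,0],[0,0,0,0,0],[0,0,0,0,0]]'
python3 d.py 0.64 -0.005 0.27 -7.3
python3 - <<'E'
from h import *
import pickle
im=arm.get_image("wrist");pickle.dump(im,open("wr.pkl","wb"));cv2.imwrite("pics/wr.png",im["pixels"][:,:,::-1])
E
```

```text
clock: 3.03
tool_pos: [0.6243, -0.0095, 0.2713]
orientation: [0.998, -0.066, -0.0, 0.001]
ft_force: [0.2, -0.3, 0.4]
finger_gap: 0.025
grasp_force: 0.0
t 3.03 p [ 0.6243 -0.0095  0.2713] psi -7.54 tilt [-0.0002 -0.0015] f [ 0.2 -0.3  0.4] gap 0.0250 gf 0.0 j [-0.1   0.42  0.05  1.81 -0.03  0.91 -1.73]
now cm [ 1.49 -0.65  0.13] after-yaw cm [ 1.5  -0.64  0.13] yaw -0.24
```

View pics/wr.png

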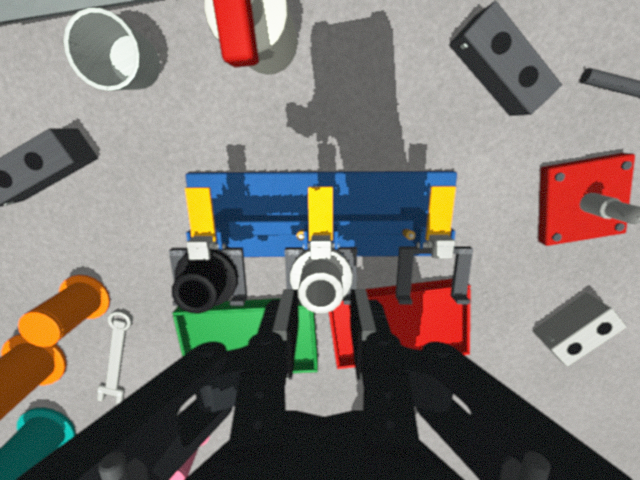

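The wrist view shows the tabs at (201,215), (320,214) and (441,213), the steel bore at (322,290) and the black bore at (196,290). The spray bottle at (245,20) is well clear of the rack.

```bash
python3 - <<'E'
from h import *
import pickle
np.set_printoptions(precision=4,suppress=True)
W=pickle.load(open("wg.pkl","rb"))
q=np.array([(45,135),(455,70),(508,462),(128,525)])/5+[270,140]
P=plane(W,q,.02);print("base",P.mean(0),np.linalg.norm(P[0]-P[1]),np.linalg.norm(P[1]-P[2]))
s4=np.array([(96,185),(416,125),(462,435),(160,486)])/5+[270,140];print("screws",plane(W,s4,.02).mean(0))
print("pin top",plane(W,(327.4,216.5),.092),"foot", plane(W,np.array([(285,305)])/5+[270,140],.053))
W=pickle.load(open("wr.pkl","rb"));print("cam",ray(W,(0,0))[0])
T=[]
for s,ce,m in blobs(W,(22,150,120),(32,255,255),200):
    q=cv2.findContours(m.astype(np.uint8),0,1)[0][0];r=cv2.minAreaRect(plane(W,q[:,0],.1205)[:,:2].astype(np.float32));print("tab",s,np.array(r[0]),np.array(r[1]),r[2]);T.append(r[0])
T=np.array(T);print(T)
gr=W["pixels"][...,0].astype(int)
print("steel bore",plane(W,(322,290),.158),"black",plane(W,(196,290.5),.158),"spray head",plane(W,(240,40),.17),plane(W,(255,20),.1))
a=W["pixels"][235:325,165:365];cv2.imwrite("pics/wrc.png",cv2.resize(a,None,fx=4,fy=4,interpolation=2)[:,:,::-1])
E
```

```text
base [ 0.5806 -0.3281  0.02  ] 0.0964452226374638 0.09648328980679065
screws [ 0.579  -0.3277  0.02  ]
pin top [[ 0.5807 -0.3279  0.092 ]] foot [[ 0.5879 -0.3289  0.053 ]]
cam [ 0.708  -0.0189  0.4137]
tab [308, 187, 25, 53, 1091] [ 0.6338 -0.0062] [0.0214 0.049 ] 81.60908508300781
tab [428, 187, 27, 48, 1024] [ 0.6218 -0.1157] [0.0208 0.0439] 82.75926971435547
tab [185, 188, 29, 48, 1054] [0.6496 0.1016] [0.0214 0.0438] 82.92188262939453
[[ 0.6338 -0.0062]
 [ 0.6218 -0.1157]
 [ 0.6496  0.1016]]
steel bore [[ 0.576  -0.0006  0.158 ]] black [[0.5898 0.1069 0.158 ]] spray head [[0.7674 0.0272 0.17  ]] [[0.797  0.0252 0.1   ]]
```

View pics/wrc.png

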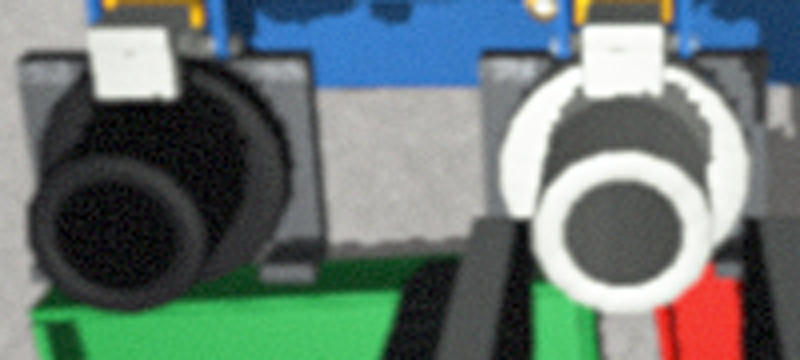

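```bash
python3 -m pendant '[[1.0,-0.2,2,-0.2,0],[0.83,-0.24,3,0,0],[0,0,3,0,0],[0,0,3,0,0],[0,0,2,0,0],[0,0,0.6,0,0],[0,0,0,0,0],[0,0,0,0,0]]'
python3 d.py 0.643 -0.0075 0.095 -7.3
```

```text
clock: 3.75
tool_pos: [0.644, -0.0055, 0.136]
orientation: [0.998, -0.063, 0.001, 0.0]
ft_force: [1.0, -0.0, 0.4]
finger_gap: 0.0
grasp_force: 0.0
t 3.75 p [ 0.644  -0.0055  0.136 ] psi -7.20 tilt [ 0.0011 -0.0005] f [ 1.  -0.   0.4] gap 0.0000 gf 0.0 j [-0.09  0.6   0.04  1.87 -0.03  0.67 -1.73]
now cm [-0.08  0.21  4.1 ] after-yaw cm [-0.08  0.21  4.1 ] yaw 0.10
```

```bash
python3 -m pendant '[[-0.1,0.2,0.8,0,0],[0,0,0.5,0,0],[0,0,0.5,0,0],[0,0,0.5,0,0],[0,0,0.5,0,0]]'
python3 -m pendant '[[0,0,0.5,0,0],[0,0,0.5,0,0],[0,0,0.4,0,0],[0,0,0.1,0,0],[0,0,0,0,0],[0,0,0,0,0]]'
python3 d.py 0.643 -0.0075 0.095 -7.3
python3 -m pendant '[[0,0,-2,0,0],[0,0,-3,0,0],[0,0,-3,0,4],[0,0,-3,0,8.5],[0,0,-3,0,8.5],[0,0,0,0,8.5],[0,0,0,0,8.5],[0,0,0,0,8.5]]'
python3 - <<'E'
from h import *
import pickle
im=arm.get_image("wrist");pickle.dump(im,open("wr2.pkl","wb"));cv2.imwrite("pics/wr2.png",im["pixels"][:,:,::-1])
for s,ce,m in blobs(im,(22,150,120),(32,255,255),100):print(s,ce)
E
python3 d.py 0.5735 0.0007 0.2 -7.3
```

```text
clock: 4.17
tool_pos: [0.6431, -0.0065, 0.1082]
orientation: [0.998, -0.062, 0.001, 0.0]
ft_force: [-0.3, 0.2, 2.0]
finger_gap: 0.0003
grasp_force: 0.8
clock: 4.67
tool_pos: [0.6421, -0.0059, 0.0921]
orientation: [0.998, -0.062, -0.0, -0.0]
ft_force: [0.3, 1.0, -0.6]
finger_gap: -0.0001
grasp_force: 0.0
t 4.67 p [ 0.6421 -0.0059  0.0921] psi -7.09 tilt [-0.0002  0.    ] f [ 0.3  1.  -0.6] gap -0.0001 gf 0.0 j [-0.08  0.66  0.03  1.89 -0.04  0.59 -1.72]
now cm [ 0.11  0.14 -0.29] after-yaw cm [ 0.11  0.14 -0.29] yaw 0.21
clock: 5.33
tool_pos: [0.6417, -0.006, 0.2321]
orientation: [0.998, -0.062, -0.0, -0.0]
ft_force: [-0.1, 1.3, 1.2]
finger_gap: 0.0719
grasp_force: 0.0
[176, 217, 33, 57, 1293] [192.1, 241.2]
[446, 217, 33, 52, 1252] [461.8, 241.4]
[315, 220, 23, 34, 495] [326.8, 235.5]
t 5.38 p [ 0.6411 -0.006   0.2312] psi -7.09 tilt [-0.0022 -0.0001] f [ 0.3 -0.3  0.3] gap 0.0791 gf 0.0 j [-0.09  0.49  0.05  1.81 -0.03  0.85 -1.73]
now cm [-6.79  0.17  3.14] after-yaw cm [-6.79  0.19  3.12] yaw 0.21
```

View pics/wr2.png

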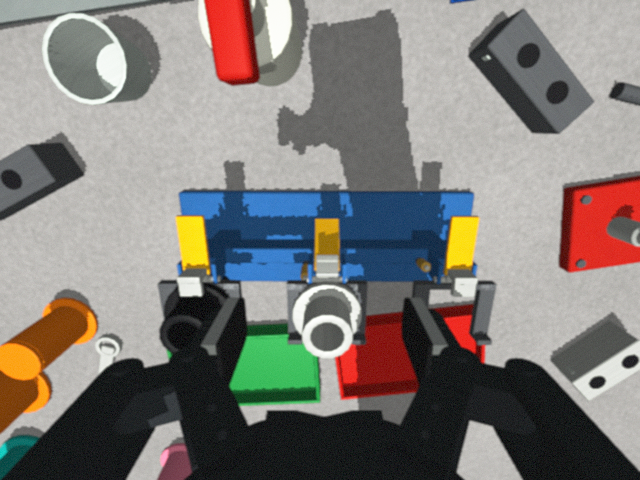

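Keeper 2 is open: its tab is foreshortened at (327,235) and the claw has swung back. The steel bore is at about (327.5,337).

```bash
python3 - <<'E'
from h import *
import pickle
W=pickle.load(open("wr2.pkl","rb"));print(plane(W,[(327.5,337),(184,334)],.158).round(4))
E
python3 -m pendant '[[-3.4,0.1,0,0,8.5],[-3.4,0.1,0,0,8.5],[0,0,0,0,8.5],[0,0,0,0,8.5],[0,0,0,0,8.5]]'
python3 d.py 0.5735 0.0007 0.126 -7.3
```

```text
[[0.5731 0.0008 0.158 ]
 [0.5893 0.1093 0.158 ]]
clock: 5.8
tool_pos: [0.5745, 0.0004, 0.2315]
orientation: [0.998, -0.062, -0.0, 0.0]
ft_force: [0.5, -0.7, 0.9]
finger_gap: 0.085
grasp_force: 0.0
t 5.80 p [5.745e-01 4.000e-04 2.315e-01] psi -7.09 tilt [-0.0007 -0.0001] f [ 0.5 -0.7  0.9] gap 0.0850 gf 0.0 j [-0.11  0.4   0.04  1.95 -0.02  0.79 -1.75]
now cm [-0.09 -0.02 10.55] after-yaw cm [-0.1  -0.02 10.55] yaw 0.21
```

```bash
python3 -m pendant '[[-0.1,0,3,0.2,8.5],[0,0,3,0,8.5],[0,0,2.5,0,8.5],[0,0,1.5,0,8.5],[0,0,0.5,0,8.5],[0,0,0,0,6],[0,0,0,0,4],[0,0,0,0,3],[0,0,0,0,3],[0,0,0,0,3],[0,0,0,0,3],[0,0,0,0,3]]' 50
python3 d.py 0.5735 0.0007 0.126 -7.3
```

```text
clock: 6.8
tool_pos: [0.5748, 0.0004, 0.1288]
orientation: [0.998, -0.064, 0.002, -0.0]
ft_force: [-0.5, -0.9, 6.8]
finger_gap: 0.0386
grasp_force: 50.7
t 6.80 p [5.748e-01 4.000e-04 1.288e-01] psi -7.30 tilt [0.0033 0.    ] f [-0.5 -0.9  6.8] gap 0.0386 gf 50.7 j [-0.1   0.54  0.03  2.03 -0.03  0.56 -1.75]
now cm [-0.14 -0.02  0.28] after-yaw cm [-0.14 -0.02  0.28] yaw 0.00
```

```bash
python3 -m pendant '[[0,0,-0.5,0,3],[0,0,-0.7,0,3],[0,0,-1,0,3],[0,0,-1.5,0,3],[0,0,-2,0,3],[0,0,-2,0,3],[0,0,-1,0,3],[0,0,0,0,3],[0,0,0,0,3],[0,0,0,0,3]]'
python3 d.py 0.580 -0.328 0.215 -7.3
```

```text
clock: 7.63
tool_pos: [0.5724, 0.0004, 0.2133]
orientation: [0.998, -0.064, -0.001, 0.0]
ft_force: [-0.5, 0.1, -2.9]
finger_gap: 0.0386
grasp_force: 50.7
t 7.63 p [5.724e-01 4.000e-04 2.133e-01] psi -7.29 tilt [-0.0022 -0.0002] f [-0.5  0.1 -2.9] gap 0.0386 gf 50.7 j [-0.11  0.42  0.04  1.97 -0.03  0.75 -1.75]
now cm [ 4.92 32.48 -0.16] after-yaw cm [ 4.93 32.48 -0.17] yaw 0.01
```

```bash
python3 -m pendant '[[0.3,2,0,0,3],[0.5,3.5,0,0,3],[0.6,3.9,0,0,3],[0.6,3.9,0,0,3],[0.6,3.9,0,0,3],[0.6,3.9,0,0,3],[0.6,3.9,0,0,3],[0.6,3.5,0,0,3],[0.4,2.5,0,0,3],[0.1,1.5,0,0,3],[0,0,0,0,3],[0,0,0,0,3]]'
python3 -m pendant '[[0,0,0,0,3],[0,0,0,0,3]]'
python3 d.py 0.580 -0.328 0.15 -7.3
python3 - <<'E'
from h import *
import pickle
d={n:arm.get_image(n) for n in("scene","side","wrist")};pickle.dump(d,open("g1.pkl","wb"))
a=d["scene"]["pixels"][200:350,100:240];b=d["side"]["pixels"][90:240,270:410];c=d["wrist"]["pixels"][160:460,170:450]
o=np.hstack([cv2.resize(a,(280,300)),cv2.resize(b,(280,300)),c[:,:240]]);cv2.imwrite("pics/g1.png",o[:,:,::-1])
E
```

```text
clock: 8.63
tool_pos: [0.5798, -0.3276, 0.2128]
orientation: [0.998, -0.064, -0.001, -0.001]
ft_force: [-0.2, 0.5, -3.1]
finger_gap: 0.0388
grasp_force: 50.9
clock: 8.8
tool_pos: [0.5813, -0.3247, 0.2137]
orientation: [0.998, -0.062, -0.0, -0.001]
ft_force: [0.6, 0.5, -2.9]
finger_gap: 0.0386
grasp_force: 50.9
t 8.80 p [ 0.5813 -0.3247  0.2137] psi -7.07 tilt [-0.0008  0.0025] f [ 0.6  0.5 -2.9] gap 0.0386 gf 50.9 j [ 0.4   0.54  0.07  1.77 -0.05  0.84 -1.21]
now cm [-0.08  0.36  6.37] after-yaw cm [-0.09  0.34  6.37] yaw 0.23
```

View pics/g1.png

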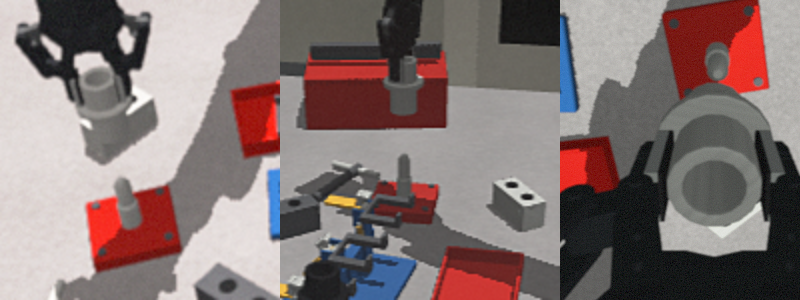

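```bash
python3 - <<'E'
from h import *
import pickle
d=pickle.load(open("g1.pkl","rb"));W=d["wrist"]
print("sleeve top", plane(W,(325,347),.2427).round(4), proj(W,[[.5813,-.3247,.2427]]))
# bore inner/outer: bright ring edges along centre row/col
g=cv2.cvtColor(W["pixels"],cv2.COLOR_RGB2GRAY)
print("row347",g[347,270:385:3]);print("col325",g[290:400:3,325])
print("pin", plane(W,(325,222),.092).round(4), proj(W,[[.580,-.328,.092]]))
S=d["scene"];print("scene pin proj",proj(S,[[.580,-.328,.092]]),"sleeve bottom",proj(S,[[.5813,-.3247,.1647]]))
cv2.imwrite("pics/g1w.png",cv2.resize(W["pixels"][190:410,230:420],None,fx=2.7,fy=2.7,interpolation=2)[:,:,::-1])
E
```

```text
sleeve top [[ 0.5804 -0.3247  0.2427]] [[324.6554944 345.1480593]]
row347 [ 30  20  53 122 131 126 121 115  91  91  93  87  88  93  93  92  86  87
  88  85  89  80  76  78  83  82  77  76  81 114 130 128 128 126  49  27
  30  26  31]
col325 [ 86  85  86  84  87  94 137 124 124 119 108  83  89  88  82  85  85  86
  84  85  87  87  79  86  87  85  84  83 106 136 129 121 178 229 220 183
 179]
pin [[ 0.5904 -0.3265  0.092 ]] [[328.34699877 233.67064922]]
scene pin proj [[159.56874376 289.23411969]] sleeve bottom [[155.0232724  266.10767042]]
```

View pics/g1w.png

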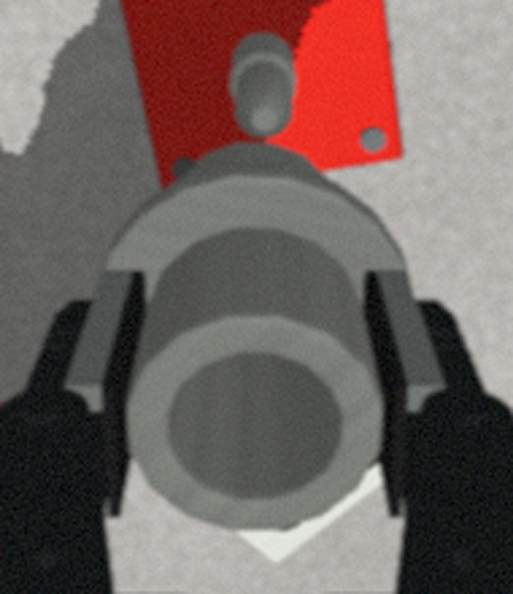

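```bash
python3 -m pendant '[[-0.03,0.18,1,0,3],[0,0.18,1.5,0.2,3],[0,0,1.5,0,3],[0,0,1,0,3],[0,0,0,0,3],[0,0,0,0,3],[0,0,0,0,3]]'
python3 d.py 0.5805 -0.328 0.11 -7.3
```

```text
clock: 9.53
tool_pos: [0.5806, -0.3318, 0.1648]
orientation: [0.998, -0.065, 0.0, 0.0]
ft_force: [0.5, -0.3, -2.7]
finger_gap: 0.0384
grasp_force: 50.9
t 9.53 p [ 0.5806 -0.3318  0.1648] psi -7.49 tilt [ 0.001  -0.0005] f [ 0.5 -0.3 -2.7] gap 0.0384 gf 50.9 j [ 0.41  0.59  0.07  1.8  -0.05  0.75 -1.2 ]
now cm [-0.06 -0.38  5.47] after-yaw cm [-0.06 -0.38  5.48] yaw -0.19
```

```bash
python3 -m pendant '[[0,0,0,0,3],[0,0,0,0,3],[0,0,0,0,3],[0,0,0,0,3]]'|sed -n 2p
python3 d.py 0.5805 -0.328 0.11 -7.3;python3 -m pendant '[[0,0,0,0,3],[0,0,0,0,3],[0,0,0,0,3],[0,0,0,0,3]]'|sed -n 2p;python3 d.py 0.5805 -0.328 0.11 -7.3
```

```text
tool_pos: [0.5803, -0.3318, 0.1648]
t 9.87 p [ 0.5803 -0.3318  0.1648] psi -7.50 tilt [ 0.0008 -0.0004] f [-0.4 -0.3 -2.3] gap 0.0381 gf 50.9 j [ 0.41  0.59  0.07  1.8  -0.05  0.75 -1.2 ]
now cm [-0.03 -0.38  5.48] after-yaw cm [-0.03 -0.38  5.48] yaw -0.20
tool_pos: [0.58, -0.3316, 0.1643]
t 10.20 p [ 0.58   -0.3316  0.1643] psi -7.50 tilt [-0. -0.] f [ 0.3 -0.9 -2.3] gap 0.0384 gf 50.9 j [ 0.41  0.59  0.07  1.8  -0.05  0.75 -1.2 ]
now cm [ 0.   -0.37  5.43] after-yaw cm [ 0.   -0.37  5.43] yaw -0.20
```

```bash
python3 -m pendant '[[0,-0.37,0.5,-0.2,3],[0,0,0.5,0,3],[0,0,0,0,3],[0,0,0,0,3],[0,0,0,0,3],[0,0,0,0,3],[0,0,0,0,3],[0,0,0,0,3]]'|sed -n 2p
python3 d.py 0.5805 -0.328 0.11 -7.3
python3 - <<'E'
from h import *
d={n:arm.get_image(n) for n in("scene","side","wrist")}
s=arm.get_state()["tool_pos"]
for n in d: print(n,"pin",proj(d[n],[[.580,-.328,.092]]),"lowend",proj(d[n],[[s[0],s[1],s[2]-.049]]),"top",proj(d[n],[[s[0],s[1],s[2]+.029]]))
a=d["scene"]["pixels"][230:320,120:210];b=d["side"]["pixels"][120:210,290:380];c=d["wrist"]["pixels"][190:410,230:420]
o=np.hstack([cv2.resize(a,(300,300),interpolation=2),cv2.resize(b,(300,300),interpolation=2),cv2.resize(c,(200,232))[0:0+232,:] if 0 else cv2.copyMakeBorder(cv2.resize(c,(200,232)),0,68,0,0,cv2.BORDER_CONSTANT)]);cv2.imwrite("pics/g2.png",o[:,:,::-1])
E
```

```text
tool_pos: [0.5806, -0.3282, 0.1545]
t 10.87 p [ 0.5806 -0.3282  0.1545] psi -7.31 tilt [ 0.0003 -0.0003] f [ 1.2 -0.1 -2.2] gap 0.0386 gf 50.9 j [ 0.4   0.6   0.06  1.81 -0.05  0.73 -1.2 ]
now cm [-0.02 -0.02  4.45] after-yaw cm [-0.01 -0.02  4.45] yaw -0.01
scene pin [[159.56874376 289.23411969]] lowend [[158.46106408 285.23849182]] top [[151.7842793  259.88854976]]
side pin [[330.93995193 166.73734085]] lowend [[330.75628594 162.68962556]] top [[330.63603648 138.39118234]]
wrist pin [[325.51527556 260.47679488]] lowend [[325.63635338 267.86829723]] top [[326.88031487 345.52457221]]
```

View pics/g2.png

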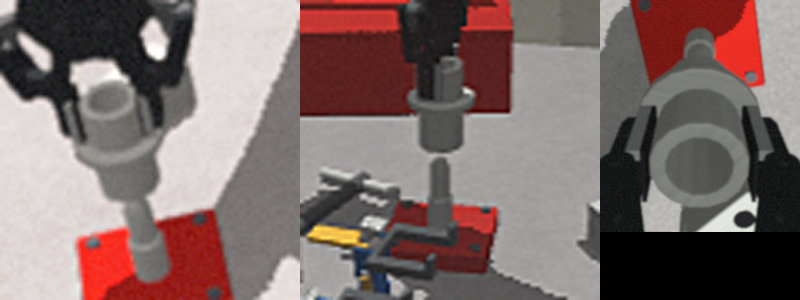

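The sleeve hangs directly over the pin in all three views, so I'm lowering it gently.

```bash
python3 -m pendant '[[0,0,0.5,0,3],[0,0,0.5,0,3],[0,0,0.5,0,3],[0,0,0,0,3],[0,0,0,0,3]]'; python3 -m pendant '[[0,0,0.5,0,3],[0,0,0.5,0,3],[0,0,0.5,0,3],[0,0,0.5,0,3],[0,0,0.4,0,3],[0,0,0,0,3],[0,0,0,0,3],[0,0,0,0,3]]'
python3 d.py 0.5805 -0.328 0.069 -7.3
```

```text
clock: 11.43
tool_pos: [0.58, -0.3277, 0.1384]
orientation: [0.998, -0.064, -0.001, -0.0]
ft_force: [0.4, 0.1, -2.0]
finger_gap: 0.0385
grasp_force: 50.9
clock: 12.1
tool_pos: [0.5807, -0.3281, 0.1154]
orientation: [0.998, -0.064, 0.0, 0.0]
ft_force: [0.3, -0.5, -2.8]
finger_gap: 0.0382
grasp_force: 50.9
t 12.10 p [ 0.5807 -0.3281  0.1154] psi -7.30 tilt [ 0.0003 -0.0002] f [ 0.3 -0.5 -2.8] gap 0.0382 gf 50.9 j [ 0.41  0.65  0.06  1.83 -0.06  0.66 -1.2 ]
now cm [-0.02 -0.01  4.64] after-yaw cm [-0.02 -0.01  4.64] yaw 0.00
```

```bash
python3 -m pendant '[[0,0,0.3,0,3],[0,0,0.3,0,3],[0,0,0.2,0,3],[0,0,0.2,0,3],[0,0,0.2,0,3],[0,0,0,0,3],[0,0,0,0,3]]'|sed -n '2p;4p'; python3 -m pendant '[[0,0,0.2,0,3],[0,0,0.2,0,3],[0,0,0,0,3],[0,0,0,0,3]]'
python3 d.py 0.5805 -0.328 0.069 -7.3
```

```text
tool_pos: [0.5804, -0.3279, 0.1031]
ft_force: [-0.5, 0.6, -2.4]
clock: 13.02
tool_pos: [0.5808, -0.3281, 0.0992]
orientation: [0.998, -0.064, 0.0, 0.0]
ft_force: [1.2, -0.2, -3.8]
finger_gap: 0.0386
grasp_force: 50.9
t 13.02 p [ 0.5808 -0.3281  0.0992] psi -7.30 tilt [ 0.0005 -0.0003] f [ 1.2 -0.2 -3.8] gap 0.0386 gf 50.9 j [ 0.41  0.68  0.06  1.83 -0.06  0.63 -1.2 ]
now cm [-0.03 -0.01  3.02] after-yaw cm [-0.03 -0.    3.02] yaw 0.00
```

```bash
python3 -m pendant '[[0,0,0.2,0,3],[0,0,0.2,0,3],[0,0,0,0,3],[0,0,0,0,3]]'|sed -n '2p;4p'; python3 -m pendant '[[0,0,0.2,0,3],[0,0,0.2,0,3],[0,0,0,0,3],[0,0,0,0,3]]'|sed -n '2p;4p'
python3 d.py 0.5805 -0.328 0.069 -7.3
```

```text
tool_pos: [0.5807, -0.3281, 0.0952]
ft_force: [0.6, -0.6, -3.8]
tool_pos: [0.5807, -0.328, 0.0911]
ft_force: [1.9, 0.1, -2.6]
t 13.68 p [ 0.5807 -0.328   0.0911] psi -7.29 tilt [ 0.0004 -0.0002] f [ 1.9  0.1 -2.6] gap 0.0384 gf 50.9 j [ 0.41  0.69  0.05  1.84 -0.06  0.62 -1.2 ]
now cm [-0.02 -0.    2.21] after-yaw cm [-0.02 -0.    2.21] yaw 0.01
```

Steel has passed the step, so it is full size. I'm carrying on down to the base.

```bash
python3 -m pendant '[[0,0,0.4,0,3],[0,0,0.4,0,3],[0,0,0.4,0,3],[0,0,0.4,0,3],[0,0,0.2,0,3],[0,0,0,0,3],[0,0,0,0,3]]'|sed -n '2p;4p'; python3 -m pendant '[[0,0,0.15,0,3],[0,0,0.1,0,3],[0,0,0,0,3],[0,0,0,0,3]]'|sed -n '2p;4p';python3 -m pendant '[[0,0,0.1,0,3],[0,0,0,0,3],[0,0,0,0,3]]'|sed -n '2p;4p'
python3 d.py 0.5805 -0.328 0.069 -7.3
```

```text
tool_pos: [0.5808, -0.328, 0.0729]
ft_force: [1.6, -1.3, -4.6]
tool_pos: [0.5807, -0.3281, 0.0709]
ft_force: [1.7, -1.5, -2.8]
tool_pos: [0.5807, -0.3281, 0.0699]
ft_force: [1.8, -1.2, -2.2]
t 14.85 p [ 0.5807 -0.3281  0.0699] psi -7.29 tilt [ 0.0004 -0.0002] f [ 1.8 -1.2 -2.2] gap 0.0385 gf 51.0 j [ 0.41  0.72  0.05  1.84 -0.06  0.58 -1.2 ]
now cm [-0.02 -0.    0.09] after-yaw cm [-0.02 -0.    0.09] yaw 0.01
```

```bash
for i in 1; do python3 -m pendant '[[0,0,0.1,0,3],[0,0,0,0,3],[0,0,0,0,3]]'|sed -n '2p;4p';python3 -m pendant '[[0,0,0.1,0,3],[0,0,0,0,3],[0,0,0,0,3]]'|sed -n '2p;4p'; done
```

```text
tool_pos: [0.5807, -0.3281, 0.0689]
ft_force: [2.0, -0.6, -1.3]
tool_pos: [0.5809, -0.3282, 0.0689]
ft_force: [0.6, 0.5, 5.1]
```

Steel stopped on the base (lower end about 20 mm up, 5 N), so it is good. I'm lifting it out and carrying it to the green tray.

```bash
python3 -m pendant '[[0,0,-0.5,0,3],[0,0,-1,0,3],[0,0,-1,0,3],[0,0,-1,0,3],[0,0,-1,0,3],[0,0,-1.5,0,3],[0,0,-1.5,0,3],[0,0,-1.5,0,3],[0,0,-2,0,3],[0,0,-2,0,3],[0,0,-1,0,3],[0,0,0,0,3]]'|sed -n '2p;4p'
python3 d.py 0.443 0.172 0.21 -7.3
```

```text
tool_pos: [0.5808, -0.3286, 0.2109]
ft_force: [0.2, -0.9, -2.0]
t 16.35 p [ 0.5808 -0.3286  0.2109] psi -7.32 tilt [ 0.0029 -0.0017] f [ 0.2 -0.9 -2. ] gap 0.0386 gf 51.4 j [ 0.4   0.54  0.07  1.77 -0.05  0.83 -1.21]
now cm [-2.005e+01 -4.790e+01 -4.000e-02] after-yaw cm [-20.03 -47.91   0.09] yaw -0.02
```

```bash
python3 -m pendant '[[-0.8,-1.9,0,0,3],[-1.3,-3.1,0,0,3],[-1.5,-3.6,0,0,3],[-1.5,-3.6,0,0,3],[-1.5,-3.6,0,0,3],[-1.5,-3.6,0,0,3],[-1.5,-3.6,0,0,3],[-1.5,-3.6,0,0,3],[-1.5,-3.6,0,0,3],[-1.5,-3.6,0,0,3],[-1.5,-3.6,0,0,3],[-1.5,-3.6,0,0,3]]'|sed -n '2p;4p'
python3 -m pendant '[[-1.5,-3.6,0,0,3],[-0.9,-2.2,0,0,3],[-0.5,-1.1,0,0,3],[0,0,0,0,3],[0,0,0,0,3],[0,0,0,0,3],[0,0,0,0,3],[0,0,0,0,3]]'|sed -n '2p;4p'
python3 d.py 0.443 0.172 0.06 -7.3
python3 - <<'E'
from h import *
import pickle
W=arm.get_image("wrist");S=arm.get_image("scene");D=arm.get_image("side");pickle.dump((W,S,D),open("t1.pkl","wb"))
o=np.hstack([cv2.resize(W["pixels"],(400,300)),cv2.resize(D["pixels"][150:390,200:520],(400,300))]);cv2.imwrite("pics/t1.png",o[:,:,::-1])
E
```

```text
tool_pos: [0.4606, 0.1014, 0.207]
ft_force: [0.8, 0.2, -2.7]
tool_pos: [0.4431, 0.1709, 0.2076]
ft_force: [-0.5, -0.3, -2.7]
t 18.02 p [0.4431 0.1709 0.2076] psi -7.46 tilt [-0.0005 -0.0008] f [-0.5 -0.3 -2.7] gap 0.0386 gf 51.4 j [-0.46  0.32 -0.    2.18  0.    0.65 -2.17]
now cm [-0.02 -0.12 14.76] after-yaw cm [-0.03 -0.11 14.76] yaw -0.16
```

View pics/t1.png

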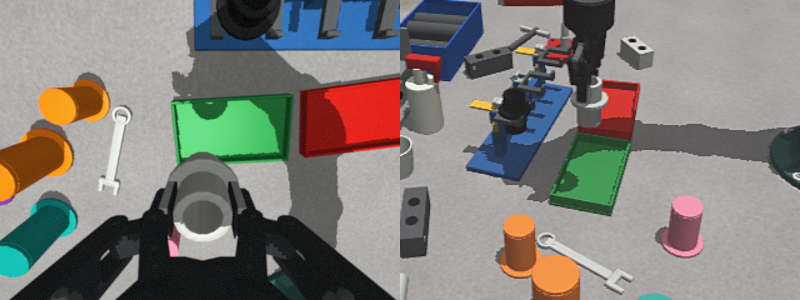

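In the wrist panel the green tray spans about (175–292, 94–162) with the sleeve held upright. The side panel shows black still hanging.

```bash
python3 - <<'E'
from h import *
import pickle
np.set_printoptions(precision=4,suppress=True)
W,S,D=pickle.load(open("t1.pkl","rb"))
P=plane(W,np.array([(174,100),(292,94.5),(289,160),(178,162)])*1.6,.025);print(P,P.mean(0))
P=plane(W,np.array([(300,93),(304,156)])*1.6,.025);print("red +y corners",P)
E
```

```text
[[0.5021 0.208  0.025 ]
 [0.4869 0.0284 0.025 ]
 [0.3793 0.0325 0.025 ]
 [0.4001 0.219  0.025 ]] [0.4421 0.122  0.025 ]
red +y corners [[0.4876 0.0163 0.025 ]
 [0.3833 0.0075 0.025 ]]
```

```bash
python3 -m pendant '[[0.3,0.2,1,0,3],[0,0,2.5,0,3],[0,0,3,0,3],[0,0,3,0,3],[0,0,2.5,0,3],[0,0,1.5,0,3],[0,0,0.8,0,3],[0,0,0.3,0,3],[0,0,0,0,3],[0,0,0,0,3]]'|sed -n '2p;4p'; python3 -m pendant '[[0,0,0.2,0,3],[0,0,0.2,0,3],[0,0,0.1,0,3],[0,0,0,0,3],[0,0,0,0,3]]'|sed -n '2p;4p'
python3 d.py 0.446 0.168 0.054 -7.3
```

```text
tool_pos: [0.4464, 0.1704, 0.0623]
ft_force: [0.2, -0.5, -1.9]
tool_pos: [0.4457, 0.1702, 0.057]
ft_force: [-0.0, 0.2, -2.4]
t 19.42 p [0.4457 0.1702 0.057 ] psi -7.30 tilt [0.0003 0.0002] f [-0.   0.2 -2.4] gap 0.0384 gf 51.4 j [-0.46  0.59 -0.    2.27  0.01  0.28 -2.17]
now cm [0.05 0.22 0.3 ] after-yaw cm [0.05 0.22 0.3 ] yaw 0.00
```

```bash
python3 -m pendant '[[0,0,0.15,0,3],[0,0,0.1,0,3],[0,0,0.05,0,3],[0,0,0,0,3],[0,0,0,0,3],[0,0,0,0,3]]'|sed -n '2p;4p'; python3 -m pendant '[[0,0,0,0,4.2],[0,0,0,0,4.6],[0,0,0,0,5.5],[0,0,0,0,7],[0,0,0,0,8.5],[0,0,0,0,8.5],[0,0,-1,0,8.5],[0,0,-2,0,8.5],[0,0,-3,0,8.5],[0,0,-4,0,8.5],[0,0,-4,0,8.5],[0,0,-4,0,8.5]]'|sed -n '2p;4p'
python3 d.py 0.659 0.0975 0.24 -7.3
python3 - <<'E'
from h import *
import pickle
W=arm.get_image("wrist");S=arm.get_image("scene");D=arm.get_image("side");pickle.dump((W,S,D),open("t2.pkl","wb"))
o=np.hstack([cv2.resize(W["pixels"],(400,300)),cv2.resize(D["pixels"][150:390,200:520],(400,300))]);cv2.imwrite("pics/t2.png",o[:,:,::-1])
E
```

```text
tool_pos: [0.4456, 0.1702, 0.0539]
ft_force: [-0.7, 0.7, 0.1]
tool_pos: [0.4449, 0.1698, 0.2362]
ft_force: [0.9, -0.0, 0.0]
t 20.92 p [0.4449 0.1698 0.2362] psi -7.30 tilt [-0.0003 -0.0001] f [ 0.9 -0.   0. ] gap 0.0850 gf 0.0 j [-0.46  0.27 -0.    2.15  0.    0.72 -2.16]
now cm [22.16  4.45 -0.39] after-yaw cm [22.16  4.45 -0.38] yaw 0.00
```

View pics/t2.png

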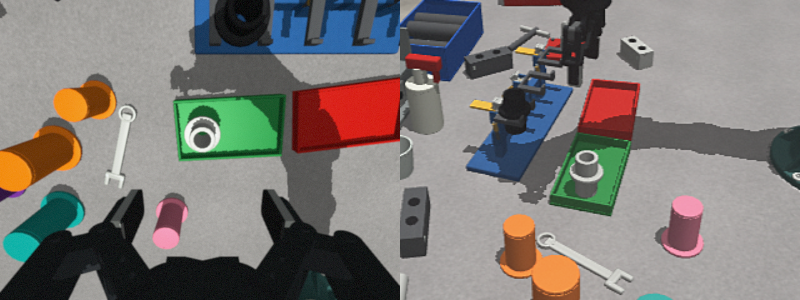

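The steel sleeve stands upright in the green tray (wrist panel (203,135), side panel (586,172)). Next is black: its tab first.

```bash
python3 -m pendant '[[2.0,0.4,0,0,5],[3.5,0.6,0,0,3],[3.8,0.7,0,0,0],[3.8,0.7,0,0,0],[3.8,0.7,0,0,0],[3,0.6,0,0,0],[2,0.33,0,0,0],[0,0,2,0,0],[0,0,3,0,0],[0,0,3,0,0],[0,0,1.5,0,0],[0,0,0.5,0,0]]'|sed -n '2p;4p'; python3 -m pendant '[[0,0,0,0,0],[0,0,0,0,0],[0,0,0,0,0],[0,0,0,0,0]]'|sed -n '2p;4p'
python3 d.py 0.657 0.102 0.093 -7.3
```

```text
tool_pos: [0.6539, 0.1017, 0.129]
ft_force: [-1.1, -0.8, -0.3]
tool_pos: [0.6588, 0.1026, 0.1354]
ft_force: [-0.9, 0.3, -0.7]
t 22.40 p [0.6588 0.1026 0.1354] psi -7.30 tilt [0.0028 0.0005] f [-0.9  0.3 -0.7] gap -0.0002 gf 0.0 j [-0.24  0.63  0.03  1.82 -0.02  0.69 -1.9 ]
now cm [-0.19  0.09  4.24] after-yaw cm [-0.17  0.08  4.24] yaw 0.01
```

```bash
python3 -m pendant '[[0,0,0.8,0,0],[0,0,0.5,0,0],[0,0,0.5,0,0],[0,0,0.5,0,0],[0,0,0.5,0,0]]'|sed -n '2p;4p'
python3 -m pendant '[[0,0,0.5,0,0],[0,0,0.5,0,0],[0,0,0.4,0,0],[0,0,0.2,0,0],[0,0,0,0,0],[0,0,0,0,0],[0,0,0,0,0]]'|sed -n '2p;4p'
python3 d.py 0.657 0.102 0.093 -7.3
python3 -m pendant '[[0,0,-2,0,0],[0,0,-3,0,0],[0,0,-3,0,4],[0,0,-3,0,8.5],[0,0,-2,0,8.5],[0,0,0,0,8.5],[0,0,0,0,8.5],[0,0,0,0,8.5],[0,0,0,0,8.5],[0,0,0,0,8.5]]'|sed -n '2p;4p'
python3 d.py 0.588 0.1095 0.2315 -7.3
python3 - <<'E'
from h import *
import pickle
W=arm.get_image("wrist");pickle.dump(W,open("wr3.pkl","wb"))
for s,ce,m in blobs(W,(22,150,120),(32,255,255),100):print(s,ce)
# black tops: dark ring near predicted
p=proj(W,[[.588,.1095,.158],[.588,.1095,.128]]);print(p)
h=cv2.cvtColor(W["pixels"],cv2.COLOR_RGB2GRAY);x,y=p[0].astype(int)
print(h[y,x-50:x+50:4]);print(h[y-60:y+60:5,x])
E
```

```text
tool_pos: [0.6581, 0.1026, 0.1058]
ft_force: [-0.2, 0.1, 0.4]
tool_pos: [0.658, 0.1024, 0.0899]
ft_force: [-0.2, -0.3, -0.3]
t 23.40 p [0.658  0.1024 0.0899] psi -7.30 tilt [0.0004 0.    ] f [-0.2 -0.3 -0.3] gap -0.0001 gf 0.0 j [-0.24  0.69  0.02  1.84 -0.03  0.62 -1.9 ]
now cm [-0.09  0.05 -0.31] after-yaw cm [-0.09  0.05 -0.31] yaw 0.00
tool_pos: [0.6568, 0.1022, 0.2182]
ft_force: [0.6, -0.5, 0.2]
t 24.23 p [0.6568 0.1022 0.2182] psi -7.29 tilt [-0.0029 -0.0006] f [ 0.6 -0.5  0.2] gap 0.0850 gf 0.0 j [-0.25  0.53  0.03  1.76 -0.02  0.85 -1.9 ]
now cm [-6.92  0.15 -1.31] after-yaw cm [-6.91  0.15 -1.33] yaw 0.01
[586, 223, 45, 59, 1437] [608.9, 248.3]
[314, 225, 24, 37, 568] [325.7, 242.1]
[438, 225, 30, 44, 564] [452.3, 244.7]
[[327.34722373 348.47823654]
 [326.89665949 324.99027845]]
[149 139 106  41  45  43  33  48  25  21  18   7   4  15   8  23  20  40
  39  44  39  40  51 145 142]
[133  25  51  22  14  14  17  22  65  31  20  15  27  14  19  27  55 142
 138 143 138 136  77  44]
```

Tab 3 is foreshortened like the opened tab 2, so that keeper is open. The black ring sits within about 1 px of where I predicted.

```bash
python3 -m pendant '[[-2.5,0.05,-0.6,0,8.5],[-2.9,0.1,-0.7,0,8.5],[-1.5,0,0,0,8.5],[0,0,0,0,8.5],[0,0,0,0,8.5],[0,0,0,0,8.5],[0,0,0,0,8.5],[0,0,0,0,8.5]]'|sed -n '2p;4p'
python3 d.py 0.5885 0.1095 0.126 -7.3
```

```text
tool_pos: [0.5902, 0.1094, 0.2325]
ft_force: [1.0, -0.5, -0.4]
t 24.95 p [0.5902 0.1094 0.2325] psi -7.34 tilt [ 0.0004 -0.0002] f [ 1.  -0.5 -0.4] gap 0.0850 gf 0.0 j [-0.28  0.43  0.03  1.9  -0.02  0.81 -1.94]
now cm [-1.700e-01  1.000e-02  1.065e+01] after-yaw cm [-1.700e-01  1.000e-02  1.065e+01] yaw -0.04
```

```bash
python3 -m pendant '[[-0.15,0,3,0,8.5],[0,0,3,0,8.5],[0,0,2.5,0,8.5],[0,0,1.5,0,8.5],[0,0,0.45,0,8.5],[0,0,0,0,6],[0,0,0,0,4],[0,0,0,0,3],[0,0,0,0,3],[0,0,0,0,3],[0,0,0,0,3],[0,0,0,0,3]]' 50 |sed -n '2p;4,6p'
python3 d.py 0.5885 0.1095 0.126 -7.3
python3 -m pendant '[[0,0,-0.5,0,3],[0,0,-0.7,0,3],[0,0,-1,0,3],[0,0,-1.5,0,3],[0,0,-2,0,3],[0,0,-2,0,3],[0,0,-1,0,3],[0,0,0,0,3],[0,0,0,0,3],[0,0,0,0,3],[0,0,0,0,3]]'|sed -n '2p;4,6p'
python3 d.py 0.5805 -0.328 0.215 -7.3
```

```text
tool_pos: [0.5889, 0.1098, 0.13]
ft_force: [-0.4, -0.8, 6.2]
finger_gap: 0.0395
grasp_force: 50.4
t 25.95 p [0.5889 0.1098 0.13  ] psi -7.32 tilt [0.003  0.0005] f [-0.4 -0.8  6.2] gap 0.0395 gf 50.4 j [-0.28  0.56  0.02  1.98 -0.02  0.6  -1.94]
now cm [-0.04  0.04  0.4 ] after-yaw cm [-0.04  0.04  0.4 ] yaw -0.02
tool_pos: [0.5865, 0.1097, 0.2139]
ft_force: [0.5, 0.0, -3.2]
finger_gap: 0.039
grasp_force: 50.8
t 26.87 p [0.5865 0.1097 0.2139] psi -7.29 tilt [-0.003  -0.0007] f [ 0.5  0.  -3.2] gap 0.0390 gf 50.8 j [-0.28  0.45  0.03  1.92 -0.02  0.77 -1.94]
now cm [ 4.96 43.49 -0.08] after-yaw cm [ 4.97 43.49 -0.11] yaw 0.01
```

```bash
python3 -m pendant '[[0,2,-1,0,3],[0,3.5,0,0,3],[0,3.8,0,0,3],[0,3.8,0,0,3],[0,3.8,0,0,3],[0.5,3.8,0,0,3],[0.7,3.8,0,0,3],[0.7,3.8,0,0,3],[0.7,3.8,0,0,3],[0.8,3.8,0,0,3],[0.8,3.5,0,0,3],[0.6,2.5,0,0,3]]'|sed -n '2p;4p'
python3 -m pendant '[[0.2,1.5,1,0,3],[0,0,0,0,3],[0,0,0,0,3],[0,0,0,0,3],[0,0,0,0,3],[0,0,0,0,3],[0,0,0,0,3],[0,0,0,0,3]]'|sed -n '2p;4p'
python3 d.py 0.5805 -0.328 0.16 -7.3
```

```text
tool_pos: [0.5806, -0.3167, 0.2239]
ft_force: [-0.2, -0.3, -3.4]
tool_pos: [0.5825, -0.326, 0.2156]
ft_force: [-0.1, -0.1, -3.2]
t 28.53 p [ 0.5825 -0.326   0.2156] psi -7.22 tilt [0.0003 0.0001] f [-0.1 -0.1 -3.2] gap 0.0392 gf 51.3 j [ 0.39  0.53  0.08  1.76 -0.05  0.85 -1.21]
now cm [-0.17  0.22  5.56] after-yaw cm [-0.17  0.22  5.56] yaw 0.08
```

```bash
python3 -m pendant '[[-0.17,0.22,1,0,3],[0,0,1.5,0.1,3],[0,0,1.5,0,3],[0,0,1,0,3],[0,0,0.5,0,3],[0,0,0,0,3],[0,0,0,0,3],[0,0,0,0,3],[0,0,0,0,3],[0,0,0,0,3],[0,0,0,0,3]]'|sed -n '2p;4p'
python3 d.py 0.5805 -0.328 0.102 -7.3
python3 - <<'E'
from h import *
W=arm.get_image("wrist");s=arm.get_state()["tool_pos"]
p=proj(W,[s+[0,0,.029]])[0];h=cv2.cvtColor(W["pixels"],cv2.COLOR_RGB2GRAY);x,y=p.round().astype(int);print(p)
print(h[y,x-56:x+57:4]);print(h[y-60:y+61:4,x])
E
```

```text
tool_pos: [0.5805, -0.3291, 0.161]
ft_force: [-0.3, -0.3, -4.2]
t 29.45 p [ 0.5805 -0.3291  0.161 ] psi -7.40 tilt [ 0.001  -0.0005] f [-0.3 -0.3 -4.2] gap 0.0391 gf 51.3 j [ 0.4   0.6   0.07  1.8  -0.06  0.74 -1.2 ]
now cm [-0.02 -0.11  5.9 ] after-yaw cm [-0.02 -0.11  5.9 ] yaw -0.10
[326.83309712 345.43168084]
[27 11 26 23 26 23 20 12 25 19 21 22 29 26 13 15 18 15 21 21  6 27 22 20
 24 22 23 37 26]
[ 26  20   9  26   7  20  34  21  18  19  25  13  20   1  26  13  28  13
  13   1  18  16  19  25  15  64  91  89  95 230 241]
```

```bash
python3 -m pendant '[[0,-0.11,0.5,-0.1,3],[0,0,0.5,0,3],[0,0,0.5,0,3],[0,0,0,0,3],[0,0,0,0,3],[0,0,0,0,3]]'|sed -n '2p;4p'; python3 -m pendant '[[0,0,0.5,0,3],[0,0,0.5,0,3],[0,0,0.5,0,3],[0,0,0.5,0,3],[0,0,0.4,0,3],[0,0,0.4,0,3],[0,0,0.3,0,3],[0,0,0,0,3],[0,0,0,0,3],[0,0,0,0,3]]'|sed -n '2p;4p'
python3 d.py 0.5805 -0.328 0.102 -7.3
```

```text
tool_pos: [0.5803, -0.3279, 0.1451]
ft_force: [0.3, 0.2, -3.6]
tool_pos: [0.5805, -0.328, 0.1144]
ft_force: [0.1, 0.2, -3.4]
t 30.83 p [ 0.5805 -0.328   0.1144] psi -7.30 tilt [ 0.0004 -0.0002] f [ 0.1  0.2 -3.4] gap 0.0391 gf 51.3 j [ 0.4   0.66  0.06  1.83 -0.06  0.66 -1.2 ]
now cm [0.   0.   1.24] after-yaw cm [0.   0.   1.24] yaw 0.00
```

```bash
python3 -m pendant '[[0,0,0.3,0,3],[0,0,0.2,0,3],[0,0,0.2,0,3],[0,0,0.1,0,3],[0,0,0,0,3],[0,0,0,0,3],[0,0,0,0,3]]'|sed -n '2p;4p'; python3 -m pendant '[[0,0,0.15,0,3],[0,0,0.1,0,3],[0,0,0,0,3],[0,0,0,0,3]]'|sed -n '2p;4p'; python3 -m pendant '[[0,0,0.15,0,3],[0,0,0,0,3],[0,0,0,0,3]]'|sed -n '2p;4p'
python3 d.py 0.5805 -0.328 0.102 -7.3
```

```text
tool_pos: [0.5804, -0.3279, 0.1063]
ft_force: [-0.3, 0.8, -3.0]
tool_pos: [0.5802, -0.3278, 0.1037]
ft_force: [-0.1, -0.0, -3.1]
tool_pos: [0.5805, -0.3279, 0.1023]
ft_force: [0.6, -0.4, -3.0]
t 32.00 p [ 0.5805 -0.3279  0.1023] psi -7.29 tilt [ 0.0004 -0.0002] f [ 0.6 -0.4 -3. ] gap 0.0388 gf 51.3 j [ 0.41  0.67  0.06  1.83 -0.06  0.64 -1.19]
now cm [-0.    0.01  0.03] after-yaw cm [-0.    0.01  0.03] yaw 0.01
```

```bash
python3 -m pendant '[[0,0,0.1,0,3],[0,0,0,0,3],[0,0,0,0,3]]'|sed -n '2p;4p'; python3 -m pendant '[[0,0,0.1,0,3],[0,0,0,0,3],[0,0,0,0,3]]'|sed -n '2p;4p'; python3 -m pendant '[[0,0,0.1,0,3],[0,0,0,0,3],[0,0,0,0,3]]'|sed -n '2p;4p'
```

```text
tool_pos: [0.5807, -0.3281, 0.1013]
ft_force: [1.0, -1.0, -3.5]
tool_pos: [0.5807, -0.328, 0.1003]
ft_force: [1.3, -1.1, -4.0]
tool_pos: [0.5806, -0.3281, 0.0993]
ft_force: [2.1, -0.5, -3.2]
```

```bash
python3 -m pendant '[[0,0,0.15,0,3],[0,0,0,0,3],[0,0,0,0,3]]'|sed -n '2p;4p'; python3 -m pendant '[[0,0,0.15,0,3],[0,0,0,0,3],[0,0,0,0,3]]'|sed -n '2p;4p'; python3 -m pendant '[[0,0,0.2,0,3],[0,0,0.2,0,3],[0,0,0,0,3]]'|sed -n '2p;4p'
```

```text
tool_pos: [0.5805, -0.328, 0.0978]
ft_force: [0.6, -0.9, -2.3]
tool_pos: [0.5805, -0.3281, 0.0963]
ft_force: [2.3, -1.3, -3.5]
tool_pos: [0.5805, -0.3281, 0.092]
ft_force: [2.3, -1.7, -3.4]
```

```bash
python3 -m pendant '[[0,0,0.4,0,3],[0,0,0.4,0,3],[0,0,0.4,0,3],[0,0,0.3,0,3],[0,0,0.2,0,3],[0,0,0,0,3],[0,0,0,0,3],[0,0,0,0,3]]'|sed -n '2p;4p'; python3 -m pendant '[[0,0,0.15,0,3],[0,0,0.1,0,3],[0,0,0,0,3],[0,0,0,0,3]]'|sed -n '2p;4p';python3 -m pendant '[[0,0,0.1,0,3],[0,0,0,0,3],[0,0,0,0,3]]'|sed -n '2p;4p'
```

```text
tool_pos: [0.5805, -0.3281, 0.0749]
ft_force: [3.7, -2.4, -4.8]
tool_pos: [0.5806, -0.328, 0.073]
ft_force: [2.8, -2.4, -2.2]
tool_pos: [0.5806, -0.328, 0.072]
ft_force: [2.5, -2.5, -1.7]
```

```bash
python3 -m pendant '[[0,0,0.1,0,3],[0,0,0,0,3],[0,0,0,0,3]]'|sed -n '2p;4p'; python3 -m pendant '[[0,0,0.1,0,3],[0,0,0,0,3],[0,0,0,0,3]]'|sed -n '2p;4p'; python3 -m pendant '[[0,0,0.1,0,3],[0,0,0,0,3],[0,0,0,0,3]]'|sed -n '2p;4p'
```

```text
tool_pos: [0.5805, -0.328, 0.0709]
ft_force: [2.6, -2.7, -2.5]
tool_pos: [0.5808, -0.328, 0.0701]
ft_force: [3.1, -3.4, 0.1]
tool_pos: [0.581, -0.3281, 0.07]
ft_force: [3.0, -2.0, 6.4]
```

Black also seated on the base, so it is good and goes in the green tray's second slot.

```bash
python3 -m pendant '[[0,0,-0.5,0,3],[0,0,-1,0,3],[0,0,-1,0,3],[0,0,-1,0,3],[0,0,-1,0,3],[0,0,-1.5,0,3],[0,0,-1.5,0,3],[0,0,-1.5,0,3],[0,0,-2,0,3],[0,0,-2,0,3],[0,0,-1,0,3],[0,0,0,0,3]]'|sed -n '2p;4p'
python3 d.py 0.438 0.079 0.21 -7.3
```

```text
tool_pos: [0.5799, -0.3272, 0.2104]
ft_force: [0.5, -1.3, -2.2]
t 36.50 p [ 0.5799 -0.3272  0.2104] psi -7.28 tilt [0.0002 0.0005] f [ 0.5 -1.3 -2.2] gap 0.0392 gf 51.9 j [ 0.39  0.54  0.08  1.77 -0.05  0.84 -1.2 ]
now cm [-19.22 -38.5    0.06] after-yaw cm [-19.24 -38.49   0.04] yaw 0.02
```

```bash
python3 -m pendant '[[-1,-2,0,0,3],[-1.6,-3.2,0,0,3],[-1.7,-3.4,0,0,3],[-1.7,-3.4,0,0,3],[-1.7,-3.4,0,0,3],[-1.7,-3.4,0,0,3],[-1.7,-3.4,0,0,3],[-1.7,-3.4,0,0,3],[-1.7,-3.4,0,0,3],[-1.7,-3.4,0,0,3],[-1.5,-3,0,0,3],[-1.2,-2.5,0,0,3]]'|sed -n '2p;4p'
python3 -m pendant '[[0,0,0,0,3],[0,0,0,0,3],[0,0,0,0,3],[0,0,0,0,3],[0,0,0,0,3],[0,0,0,0,3]]'|sed -n '2p;4p'
python3 d.py 0.438 0.079 0.055 -7.3
python3 - <<'E'
from h import *
import pickle
d={n:arm.get_image(n) for n in("scene","side","wrist")};pickle.dump(d,open("t3.pkl","wb"))
for s,ce,m in blobs(d["wrist"],(50,120,40),(75,255,255),300): 
    print(s,ce); 
s=arm.get_state()["tool_pos"];print(proj(d["wrist"],[[.4457,.1702,.083],[.442,.122,.025],[.4869,.0284,.025],[.438,.079,.005]]))
E
```

```text
tool_pos: [0.4371, 0.0742, 0.2075]
ft_force: [0.5, 0.2, -3.6]
tool_pos: [0.441, 0.0709, 0.2086]
ft_force: [0.2, -0.2, -3.5]
t 38.00 p [0.441  0.0709 0.2086] psi -7.44 tilt [-0.0006 -0.0005] f [ 0.2 -0.2 -3.5] gap 0.0393 gf 51.9 j [-0.28  0.28  0.02  2.24 -0.01  0.63 -1.95]
now cm [-0.4  -0.77 15.36] after-yaw cm [-0.4  -0.77 15.36] yaw -0.14
[174, 161, 193, 114, 14244] [284.2, 209.7]
[[209.7306687  240.34296489]
 [275.31654833 219.45947675]
 [362.79040721 162.87351022]
 [317.93854849 213.10928448]]
```

```bash
python3 -m pendant '[[-0.4,-0.77,1,0,3],[0,0,2.5,0.1,3],[0,0,3,0,3],[0,0,3,0,3],[0,0,2.5,0,3],[0,0,1.5,0,3],[0,0,0.8,0,3],[0,0,0.4,0,3],[0,0,0,0,3],[0,0,0,0,3]]'|sed -n '2p;4p'; python3 -m pendant '[[0,0,0.2,0,3],[0,0,0.1,0,3],[0,0,0.1,0,3],[0,0,0,0,3],[0,0,0,0,3]]'|sed -n '2p;4p'
python3 d.py 0.438 0.079 0.055 -7.3
```

```text
tool_pos: [0.4387, 0.0803, 0.0624]
ft_force: [0.1, -0.3, -2.8]
tool_pos: [0.4381, 0.0803, 0.058]
ft_force: [1.1, -0.6, -4.3]
t 39.40 p [0.4381 0.0803 0.058 ] psi -7.40 tilt [0.0005 0.0001] f [ 1.1 -0.6 -4.3] gap 0.0390 gf 51.9 j [-0.29  0.57  0.    2.34 -0.01  0.23 -1.98]
now cm [0.01 0.13 0.3 ] after-yaw cm [0.01 0.13 0.3 ] yaw -0.10
```

```bash
python3 -m pendant '[[0,0,0.15,0,3],[0,0,0.1,0,3],[0,0,0.05,0,3],[0,0,0,0,3],[0,0,0,0,3],[0,0,0,0,3]]'|sed -n '2p;4p'; python3 -m pendant '[[0,0,0,0,4.2],[0,0,0,0,4.6],[0,0,0,0,5.2],[0,0,0,0,6],[0,0,0,0,6],[0,0,0,0,6],[0,0,-1,0,6],[0,0,-2,0,6],[0,0,-3,0,6],[0,0,-4,0,6],[0,0,-4,0,6],[0,0,-4,0,6]]'|sed -n '2p;4p'
python3 - <<'E'
from h import *
import pickle
np.set_printoptions(precision=4,suppress=True)
d={n:arm.get_image(n) for n in("scene","side","wrist")};pickle.dump(d,open("t4.pkl","wb"))
D,S=d["side"],d["scene"]
# black in green tray, from side view: dark blob near prediction
for nm,xy in(("black",(.438,.080)),("steel",(.4457,.170))):
    for n in("side","scene"): print(nm,n,"pred base/top",proj(d[n],[[*xy,.005],[*xy,.083]]).ravel())
h=cv2.cvtColor(D["pixels"],cv2.COLOR_RGB2GRAY)
for n in("side","scene"):
    for s,c,m in blobs(d[n],(0,0,0),(180,255,45),80):
        if s[4]<3000 and s[2]<60: print(n,"dark",s,c)
for n in("scene","side"):
    for s,c,m in blobs(d[n],(8,150,70),(19,255,255),60):
        if s[4]<1200: print(n,"org",s,c)
E
```

```text
tool_pos: [0.4379, 0.0803, 0.055]
ft_force: [-1.0, 0.4, 3.5]
tool_pos: [0.4371, 0.0799, 0.2365]
ft_force: [1.4, 0.3, -0.3]
black side pred base/top [356.1312 277.4065 357.019  251.0834]
black scene pred base/top [316.3183 246.2687 316.1362 223.8922]
steel side pred base/top [346.7092 301.8283 347.2457 274.7206]
steel scene pred base/top [348.9025 242.185  349.8194 219.8648]
side dark [627, 0, 13, 30, 266] [634.6, 14.3]
side dark [619, 45, 6, 51, 163] [621.2, 63.5]
side dark [569, 159, 56, 53, 1852] [597.0, 184.0]
side dark [208, 176, 34, 7, 109] [224.4, 179.5]
side dark [172, 228, 23, 39, 280] [183.0, 247.3]
side dark [346, 248, 25, 35, 455] [358.7, 262.7]
side dark [131, 274, 29, 45, 465] [144.6, 295.3]
scene dark [289, 43, 16, 29, 273] [297.2, 57.5]
scene dark [223, 70, 15, 33, 278] [230.2, 86.3]
scene dark [288, 110, 57, 64, 1396] [315.4, 138.6]
scene dark [307, 221, 19, 29, 352] [316.4, 234.7]
scene org [602, 13, 38, 44, 1033] [622.8, 32.4]
```

Black stands upright in the tray: its dark blobs match the prediction in both views. Now I'm locating the cap.

```bash
python3 - <<'E'
from h import *
import pickle
np.set_printoptions(precision=4,suppress=True)
d=pickle.load(open("t4.pkl","rb"))
for n in("scene","side","wrist"):
    for s,c,m in blobs(d[n],(7,150,60),(20,255,255),60): print(n,s,c)
A,B=d["scene"],d["side"]
def red(im,lo,hi,box):
    x0,y0,x1,y1=box;return
E
```

```text
scene [602, 13, 38, 44, 1047] [622.9, 32.3]
scene [562, 144, 78, 89, 2177] [603.6, 184.8]
scene [408, 187, 51, 70, 1364] [435.5, 225.1]
side [280, 322, 71, 110, 4233] [316.1, 380.6]
wrist [0, 140, 114, 66, 5505] [56.9, 174.0]
wrist [0, 210, 65, 77, 3927] [28.1, 246.8]
```

```bash
python3 -m pendant '[[-0.1,-2,-0.5,0,6],[-0.1,-3.5,-0.5,0,6],[-0.1,-3.9,-0.5,0,6],[-0.1,-3.9,-0.5,0,8.5],[-0.1,-3.9,0,0,8.5],[-0.1,-3.9,0,0,8.5],[-0.1,-2.5,0,0,8.5],[-0.1,-1.4,0,0,8.5],[0,0,0,0,8.5],[0,0,0,0,8.5],[0,0,0,0,8.5],[0,0,0,0,8.5]]'|sed -n '2p;4p'
cat >cap.py <<'E'
from h import *
np.set_printoptions(precision=4,suppress=True)
W=arm.get_image("wrist");c,_=ray(W,(0,0));print("cam",c)
for s,ce,m in blobs(W,(7,150,50),(20,255,255),300):
    q=cv2.findContours(m.astype(np.uint8),0,1)[0][0][:,0]
    (x,y),r=cv2.minEnclosingCircle(plane(W,q,.003)[:,:2].astype(np.float32));hu=cv2.convexHull(q)
    rr=cv2.minAreaRect(plane(W,q,.003)[:,:2].astype(np.float32))
    print(s,ce,"circ@foot",round(x,4),round(y,4),"r %.4f"%r,"cent",plane(W,ce,.003)[0],"rect",np.array(rr[1]))
    v=W["pixels"][m][:, 0];print("  R quantiles",np.percentile(v,[5,25,50,75,95]))
E
python3 cap.py; python3 d.py 0.461 0.329 .25 -7.3
```

```text
tool_pos: [0.4623, 0.3262, 0.2543]
ft_force: [0.8, -0.3, 0.6]
cam [0.5461 0.3168 0.3966]
[267, 126, 60, 63, 2894] [296.0, 157.2] circ@foot 0.5159 0.3532 r 0.0366 cent [0.5165 0.3519 0.003 ] rect [0.066  0.0723]
  R quantiles [123. 148. 153. 238. 241.]
[163, 196, 101, 99, 6569] [213.7, 245.0] circ@foot 0.4226 0.4763 r 0.0749 cent [0.4235 0.4719 0.003 ] rect [0.0888 0.1494]
  R quantiles [101. 109. 237. 239. 241.]
[0, 397, 24, 72, 867] [7.5, 434.5] circ@foot 0.1609 0.877 r 0.0766 cent [0.1585 0.8658 0.003 ] rect [0.0344 0.153 ]
  R quantiles [ 88.3 100.  102.  104.  136. ]
t 42.10 p [0.4624 0.3265 0.2546] psi -7.58 tilt [-0.0005 -0.0016] f [-0.5 -0.5 -0.4] gap 0.0851 gf 0.0 j [-0.65  0.37 -0.05  1.95  0.03  0.83 -2.43]
now cm [-0.17 -0.22  0.46] after-yaw cm [-0.17 -0.23  0.46] yaw -0.28
```

The cap was knocked a few centimetres, to about (0.516, 0.353). I'm centring the camera over it to refine that.

```bash
python3 -m pendant '[[-1.5,-1.5,0,-0.3,8.5],[-1.9,-1.7,0,0,8.5],[0,0,0,0,8.5],[0,0,0,0,8.5],[0,0,0,0,8.5],[0,0,0,0,8.5],[0,0,0,0,8.5]]'|sed -n '2p;4p'
cat >>cap.py <<'E'
    t=m&(W["pixels"][...,0]>200)
    n,L,st,ct=cv2.connectedComponentsWithStats(t.astype(np.uint8))
    for i in range(1,n):
        if st[i][4]>200: print("   bright",st[i],ct[i],"@.082",plane(W,ct[i],.082)[0],"@.11",plane(W,ct[i],.11)[0])
    t=m&(W["pixels"][...,0]<=200)
E
python3 cap.py
python3 - <<'E'
from h import *
W=arm.get_image("wrist");h=cv2.cvtColor(W["pixels"],cv2.COLOR_RGB2HSV)
m=cv2.inRange(h,(7,150,50),(20,255,255))
for y in range(70,300,8):
    print(y,''.join('#' if (m[y,x] and W["pixels"][y,x,0]>200) else ('+' if m[y,x] else '.') for x in range(180,400,4)))
E
```

```text
tool_pos: [0.4335, 0.3638, 0.2548]
ft_force: [0.1, -0.3, 0.5]
cam [0.5171 0.3547 0.3972]
[298, 94, 59, 63, 2926] [327.1, 125.1] circ@foot 0.5173 0.3503 r 0.0336 cent [0.5183 0.3501 0.003 ] rect [0.0657 0.0661]
  R quantiles [137. 145. 147. 150. 227.]
[195, 167, 95, 95, 6297] [242.7, 214.2] circ@foot 0.4263 0.468 r 0.0663 cent [0.4287 0.4654 0.003 ] rect [0.089  0.1319]
  R quantiles [ 99. 141. 235. 237. 238.]
   bright [267 187  23  51 435] [280.7816 214.4989] @.082 [0.4414 0.4062 0.082 ] @.11 [0.4481 0.4017 0.11  ]
   bright [ 195  197   69   65 3486] [229.4426 229.0416] @.082 [0.4331 0.4594 0.082 ] @.11 [0.4406 0.4501 0.11  ]
[0, 375, 30, 88, 1405] [9.8, 423.6] circ@foot 0.1531 0.8988 r 0.0897 cent [0.1465 0.8902 0.003 ] rect [0.0432 0.1791]
  R quantiles [ 94.  98. 100. 102. 208.]
70 .......................................................
78 .......................................................
86 .......................................................
94 ....................................+++................
102 ................................#+++++++++.............
110 .....
[... 730 characters left out ...]
###+++++++###...........................
214 .....###############+++++###...........................
222 .....################+++###............................
230 ....#################++##..............................
238 .....################+.................................
246 ......###############..................................
254 ........###########....................................
262 .......................................................
270 .......................................................
278 .......................................................
286 .......................................................
294 .......................................................
```

```bash
python3 -m pendant '[[2.5,0.1,0,0,8.5],[3.5,0.2,0,0,8.5],[2.5,0,0,0,8.5],[0,0,2,0,8.5],[0,0,3,0,8.5],[0,0,3,0,8.5],[0,0,2,0,8.5],[0,0,0,0,8.5],[0,0,0,0,8.5],[0,0,0,0,8.5],[0,0,0,0,8.5],[0,0,0,0,8.5]]'|sed -n '2p;4p'
python3 d.py 0.5173 0.3503 .046 -7.3; python3 cap.py|head -4
python3 - <<'E'
from h import *
S=arm.get_image("scene");D=arm.get_image("side")
print(proj(S,[[.5173,.3503,.0],[.5173,.3503,.082]]).ravel(),proj(D,[[.5173,.3503,.0],[.5173,.3503,.082]]).ravel())
for im in(S,D):
    for s,c,m in blobs(im,(7,150,60),(20,255,255),60):print(s,c)
E
```

```text
tool_pos: [0.5176, 0.3525, 0.1566]
ft_force: [-0.3, -0.2, 1.0]
t 43.78 p [0.5176 0.3525 0.1566] psi -7.11 tilt [0.0027 0.0021] f [-0.3 -0.2  1. ] gap 0.0851 gf 0.0 j [-0.64  0.56 -0.05  1.9   0.04  0.69 -2.4 ]
now cm [-0.03  0.25 11.06] after-yaw cm [-0.    0.22 11.06] yaw 0.20
cam [0.6009 0.3432 0.2992]
[292, 187, 72, 96, 5600] [328.1, 234.0] circ@foot 0.5035 0.3514 r 0.0475 cent [0.5063 0.3512 0.003 ] rect [0.0662 0.094 ]
  R quantiles [ 98. 150. 241. 242. 243.]
   bright [292 194  17  45 358] [298.9022 214.7905] @.082 [0.5475 0.3671 0.082 ] @.11 [0.5544 0.364  0.11  ]
[420.36080284 248.50869152 423.88748281 225.05032218] [295.59604686 359.51913449 293.53008998 329.81579413]
[602, 13, 38, 44, 1044] [622.8, 32.4]
[562, 144, 78, 89, 2172] [603.6, 185.0]
[408, 187, 51, 70, 1391] [435.7, 224.4]
[280, 322, 71, 110, 4236] [316.1, 380.6]
```

```bash
python3 -m pendant '[[0,0.23,1.5,0.2,8.5],[0,0,2.5,0,8.5],[0,0,2.5,0,8.5],[0,0,2,0,8.5],[0,0,1.5,0,8.5],[0,0,1,0,8.5],[0,0,0,0,7],[0,0,0,0,5.5],[0,0,0,0,4.5],[0,0,0,0,4],[0,0,0,0,4],[0,0,0,0,4]]' 30|sed -n '2p;4,6p'
python3 -m pendant '[[0,0,0,0,4],[0,0,0,0,4],[0,0,0,0,4],[0,0,0,0,4]]'|sed -n '2p;4,6p'
python3 d.py 0.5173 0.3503 .046 -7.3
```

```text
tool_pos: [0.5172, 0.35, 0.0461]
ft_force: [-0.1, -0.5, 5.0]
finger_gap: 0.048
grasp_force: 31.5
tool_pos: [0.5172, 0.35, 0.0461]
ft_force: [-0.3, -0.5, 5.9]
finger_gap: 0.0478
grasp_force: 31.6
t 45.27 p [0.5172 0.35   0.0461] psi -7.31 tilt [0.002  0.0014] f [-0.3 -0.5  5.9] gap 0.0478 gf 31.6 j [-0.64  0.71 -0.04  1.95  0.05  0.48 -2.42]
now cm [ 0.   -0.03  0.01] after-yaw cm [ 0.   -0.03  0.01] yaw -0.01
```

```bash
python3 -m pendant '[[0,0,-0.5,0,4],[0,0,-1,0,4],[0,0,-1.5,0,4],[0,0,-2,0,4],[0,0,-2.5,0,4],[0,0,-3,0,4],[0,0,-3,0,4],[0,0,-3,0,4],[0,0,-2,0,4],[0,0,-0.5,0,4],[0,0,0,0,4],[0,0,0,0,4]]'|sed -n '2p;4,6p'
python3 d.py 0.580 -0.328 .235 -7.3
```

```text
tool_pos: [0.5153, 0.3488, 0.234]
ft_force: [0.3, 0.5, -3.0]
finger_gap: 0.0479
grasp_force: 31.3
t 46.27 p [0.5153 0.3488 0.234 ] psi -7.29 tilt [-0.0015 -0.0011] f [ 0.3  0.5 -3. ] gap 0.0479 gf 31.3 j [-0.63  0.46 -0.05  1.84  0.03  0.84 -2.39]
now cm [ 1.501e+01  6.631e+01 -4.000e-02] after-yaw cm [15.01 66.31 -0.1 ] yaw 0.01
```

```bash
python3 -m pendant '[[0.5,2,0,0,4],[0.8,3.4,0,0,4],[0.87,3.8,0,0,4],[0.87,3.8,0,0,4],[0.87,3.8,0,0,4],[0.87,3.8,0,0,4],[0.87,3.8,0,0,4],[0.87,3.8,0,0,4],[0.87,3.8,0,0,4],[0.87,3.8,0,0,4],[0.87,3.8,0,0,4],[0.87,3.8,0,0,4]]'|sed -n '2p;4,6p'
python3 -m pendant '[[0.87,3.8,0,0,4],[0.87,3.8,0,0,4],[0.87,3.8,0,0,4],[0.87,3.8,0,0,4],[0.87,3.8,0,0,4],[0.46,2.4,0,0,4],[0.2,1.5,0,0,4],[0,0,0,0,4],[0,0,0,0,4],[0,0,0,0,4],[0,0,0,0,4],[0,0,0,0,4]]'|sed -n '2p;4,6p'
python3 d.py 0.580 -0.328 .15 -7.3
```

```text
tool_pos: [0.5584, -0.0954, 0.2324]
ft_force: [1.2, -0.3, -0.7]
finger_gap: 0.0476
grasp_force: 31.3
tool_pos: [0.5814, -0.3246, 0.2347]
ft_force: [0.3, 0.4, -0.7]
finger_gap: 0.0479
grasp_force: 31.3
t 48.27 p [ 0.5814 -0.3246  0.2347] psi -7.10 tilt [-0.0002  0.0014] f [ 0.3  0.4 -0.7] gap 0.0479 gf 31.3 j [ 0.41  0.51  0.05  1.75 -0.03  0.88 -1.22]
now cm [-0.1   0.37  8.47] after-yaw cm [-0.1   0.36  8.47] yaw 0.20
```

```bash
python3 -m pendant '[[0,0,1.5,0,4],[0,0,2.5,0,4],[0,0,2,0,4],[0,0,1,0,4],[0,0,0,0,4],[0,0,0,0,4],[0,0,0,0,4],[0,0,0,0,4],[0,0,0,0,4],[0,0,0,0,4]]'|sed -n '2p;4,6p'
python3 d.py 0.580 -0.328 .066 -7.3
```

```text
tool_pos: [0.5814, -0.3276, 0.1658]
ft_force: [-0.4, 0.4, -1.3]
finger_gap: 0.0476
grasp_force: 31.4
t 49.10 p [ 0.5814 -0.3276  0.1658] psi -7.30 tilt [ 0.0016 -0.0008] f [-0.4  0.4 -1.3] gap 0.0476 gf 31.4 j [ 0.42  0.59  0.04  1.8  -0.04  0.75 -1.22]
now cm [-0.16  0.05  9.98] after-yaw cm [-0.14  0.06  9.98] yaw -0.00
```

```bash
python3 -m pendant '[[-0.14,0,1,0,4],[0,0,1,0,4],[0,0,0.8,0,4],[0,0,0.5,0,4],[0,0,0.5,0,4],[0,0,0.5,0,4],[0,0,0,0,4],[0,0,0,0,4]]'|sed -n '2p;4p'
python3 -m pendant '[[0,0,0.8,0,4],[0,0,0.8,0,4],[0,0,0.8,0,4],[0,0,0.8,0,4],[0,0,0.8,0,4],[0,0,0.6,0,4],[0,0,0.4,0,4],[0,0,0,0,4],[0,0,0,0,4],[0,0,0,0,4]]'|sed -n '2p;4p'
python3 d.py 0.580 -0.328 .066 -7.3
```

```text
tool_pos: [0.5794, -0.327, 0.1214]
ft_force: [-0.1, 0.0, -1.5]
tool_pos: [0.5799, -0.3273, 0.0721]
ft_force: [0.5, -0.0, -1.4]
t 50.60 p [ 0.5799 -0.3273  0.0721] psi -7.29 tilt [ 0.0007 -0.0004] f [ 0.5 -0.  -1.4] gap 0.0481 gf 31.3 j [ 0.42  0.71  0.03  1.85 -0.04  0.59 -1.22]
now cm [0.02 0.07 0.61] after-yaw cm [0.02 0.07 0.61] yaw 0.01
```

```bash
python3 -m pendant '[[0,0,0.2,0,4],[0,0,0.2,0,4],[0,0,0.1,0,4],[0,0,0,0,4],[0,0,0,0,4]]'|sed -n '2p;4p'
python3 -m pendant '[[0,0,0.1,0,4],[0,0,0,0,4],[0,0,0,0,4]]'|sed -n '2p;4p';python3 -m pendant '[[0,0,0.1,0,4],[0,0,0,0,4],[0,0,0,0,4]]'|sed -n '2p;4p'
```

```text
tool_pos: [0.5795, -0.3271, 0.0667]
ft_force: [-0.8, -0.3, -1.6]
tool_pos: [0.5797, -0.3272, 0.0662]
ft_force: [-1.2, 0.4, 1.8]
tool_pos: [0.5797, -0.3273, 0.0661]
ft_force: [-1.4, 0.9, 7.9]
```

Contact came at z = 0.066, as expected, so the foot is on the base. I'm releasing, backing off and checking everything.

```bash
python3 -m pendant '[[0,0,0,0,5],[0,0,0,0,5.6],[0,0,0,0,6.5],[0,0,0,0,8],[0,0,0,0,8.5],[0,0,-1,0,8.5],[0,0,-2,0,8.5],[0,0,-3,0,8.5],[0,0,-4,0,8.5],[0,0,-4,0,8.5],[0,0,-3,0,8.5],[0,0,0,0,8.5]]'|sed -n '2p;4p'
python3 -m pendant '[[-1,2,-1,0,8.5],[-2,3.5,0,0,8.5],[-2,3.5,0,0,8.5],[-2,3.5,0,0,8.5],[0,0,0,0,8.5],[0,0,0,0,8.5],[0,0,0,0,8.5],[0,0,0,0,8.5]]'|sed -n '2p;4p'
python3 - <<'E'
from h import *
np.set_printoptions(precision=1,suppress=True)
d={n:arm.get_image(n) for n in("scene","side","wrist")}
for n in d:
    print(n,"cap pred base/top(seated)",proj(d[n],[[.580,-.328,.02],[.580,-.328,.102]]).ravel(),"black",proj(d[n],[[.438,.08,.044]]).ravel(),"steel",proj(d[n],[[.4457,.17,.044]]).ravel())
    for s,c,m in blobs(d[n],(7,150,60),(20,255,255),60):print("  org",s,c)
    for s,c,m in blobs(d[n],(0,0,0),(180,255,45),150):
        if s[2]<40: print("  dark",s,c)
    for s,c,m in blobs(d[n],(0,0,190),(180,40,255),60):
        if s[2]<60: print("  bright",s,c)
E
```

```text
tool_pos: [0.5837, -0.3296, 0.2435]
ft_force: [0.8, 0.1, 0.7]
tool_pos: [0.4956, -0.4403, 0.2447]
ft_force: [0.3, 0.3, 0.2]
scene cap pred base/top(seated) [165.2 310.6 158.8 286.1] black [316.2 235.3] steel [349.4 231.2]
  org [602, 13, 38, 44, 1055] [622.9, 32.3]
  org [562, 144, 78, 89, 2181] [603.5, 184.8]
  org [427, 187, 32, 48, 900] [443.8, 214.8]
  org [149, 279, 32, 43, 732] [163.7, 304.3]
  dark [263, 68, 14, 33, 335] [269.5, 84.4]
  dark [51, 79, 29, 36, 681] [65.1, 96.2]
  dark [306, 221, 21, 29, 364] [316.6, 234.5]
  bright [53, 188, 9, 12, 64] [56.7, 193.4]
  bright [311, 260, 29, 12, 252] [325.1, 266.3]
  bright [265, 268, 29, 9, 164] [280.0, 272.5]
  bright [483, 341, 38, 26, 256] [501.4, 356.3]
  bright [594, 408, 46, 72, 1679] [624.1, 455.3]
side cap pred base/top(seated) [331.  187.6 330.9 163.7] black [356.6 264.5] steel [347.  288.6]
  org [321, 161, 22, 31, 411] [331.8, 175.7]
  org [300, 354, 51, 78, 2996] [324.7, 394.3]
  dark [627, 0, 13, 30, 269] [634.5, 14.3]
  dark [355, 46, 26, 61, 992] [366.2, 71.5]
  dark [581, 50, 18, 63, 227] [588.5, 74.3]
  dark [604
[... 181 characters left out ...]
 [623, 23, 17, 20, 183] [631.9, 31.8]
  bright [379, 179, 24, 14, 112] [389.8, 185.5]
  bright [161, 182, 35, 10, 236] [178.3, 186.6]
  bright [204, 215, 22, 7, 88] [213.6, 218.8]
  bright [119, 220, 41, 14, 360] [139.1, 226.2]
  bright [341, 271, 17, 10, 63] [348.9, 275.5]
  bright [336, 282, 26, 13, 96] [350.5, 290.1]
  bright [172, 369, 39, 69, 790] [193.2, 414.2]
wrist cap pred base/top(seated) [210.6 140.9 178.6 145. ] black [-106.5  310.5] steel [-181.6  313. ]
  org [150, 107, 92, 68, 4983] [196.2, 141.8]
  dark [626, 400, 14, 17, 198] [633.1, 408.5]
  bright [288, 0, 8, 12, 73] [291.2, 5.3]
  bright [279, 25, 12, 44, 257] [284.3, 46.7]
  bright [220, 269, 59, 60, 1337] [247.9, 294.9]
```

Both sleeves and the cap are where they should be in the calibrated views, and the gripper is clear of everything.

```bash
python3 -c "
from bench import arm
print(arm.hand_in())"
```

```text
the job is handed in; nothing more can be done
None
```

The job is done and handed in: steel and then black both went fully home on the gauge and stand upright in the green tray, brass was absent, and the smaller orange cap, which had been knocked a few centimetres aside, is seated over the gauge pin.

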